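# Set the balcony solar panel's tilt and lock its outrigger leg at the mark

## Task

Set up the little solar panel: wind the handwheel counter-clockwise by its black grip bar, regrasping as needed, until its white pointer meets the blue mark on the dial, and let go of it. Then, with the red cam lever still open, pull the sprung sliding leg out until its white pointer stands at the red line of the white marker block, hold it there for a moment, and squeeze the cam lever fully closed against the grey post without letting the leg slip off the mark. Finish holding: keep gripping post and lever together, with the leg at its mark, and leave the pots, can and other things on the ledge where they stand.

Things in the scene. Friction and masses are not known exactly. Their poses are not given: they have to be found in the camera images.
- stand: Solar panel stand fixed to the ledge, origin on the ledge. Aluminium channel 60 mm wide (x), 22 mm high, from y=-195 to +430 mm. Grey gearbox 100x100 mm with white dial (radius 64 mm, top 69 mm above the ledge) at its (0, +90). The panel (190x180 mm, centre at (-20, +325), its edges up to 190 mm high) tilts by itself as the wheel turns. The leg slides out towards the stand's -y.
- wheel (a joint): Angle of the handwheel (grey disc, radius 48 mm, top 80 mm above the ledge), rad, growing counter-clockwise seen from above. Its white pointer shows along the stand's +x at 0 and reaches the blue mark on the dial (on the stand's -x side) at 3.14. Stops at 0 and 4.3; stays where it is left; takes about 0.15 N m to turn.
- bar_grip (a point): Point on the wheel's axis at which to grip the black bar that stands across the top of the wheel and turns with it: bar 66 mm long along this point's x, 14 mm thick along its y, 34 mm high. The point is 104 mm above the ledge, 10 mm below the bar's top, 24 mm above the disc. Its x axis points along the bar towards the white pointer end.
- leg: Sprung sliding leg; origin at its head's centre, 23 mm above the ledge, axes as the stand's. Slides to the stand's -y, 0 to 130 mm from home (stand y=-70 mm); a spring pulls it home with 3 to 5 N: it slides back when not held. Head: black block 50x50 mm, top 45 mm above the ledge, with post, lever and pull plate. A bar with a rubber foot runs on to 170 mm on the -y side of the head.
- post (a point): Middle of the grey upright post fixed on the leg's head, 69 mm above the ledge. The post is 8 mm thick (x), 30 mm wide (y), and stands from 45 to 93 mm above the ledge; its outer face is 9 mm to the -x side of the head's centre, its inner face 1 mm.
- cam: Red cam lever, a paddle 8 mm thick (x), 30 mm wide (y), reaching 44 mm along its z from the hinge; origin on the hinge, 49 mm above the ledge, 5 mm to +x of the head's centre. Open, it leans 0.34 to 0.42 rad to the stand's +x, outer tip up to 27 mm from the head's centre; it stays where left. About 4 N at the tip squeezes it shut along x: upright beside the post, the two then 18 mm thick.
- plate (a point): Middle of the +y face of the aluminium pull plate that stands across the leg's head, 18 mm to the -y side of the middle of post and lever, 70 mm above the ledge. The plate is 90 mm wide (x), 6 mm thick, its top 95 mm above the ledge. Fingers put down on either side of post and lever bear on this face when moved to -y and so drive the leg out.
- post_grip (a point): Point on the leg's head midway between the outer faces of the post and of the closed lever, at the middle of their width, 73 mm above the ledge (28 mm above the head's block). Axes as the stand's. At home it is at stand (0, -70); it moves with the leg.
- pointer (a point): Tip of the leg's white pointer, a 5 mm wide finger that sticks out of the head to the stand's +x, 51 mm from the head's centre, 33 mm above the ledge. It lies at the same y as post_grip.
- mark: White marker block 28x30x30 mm fixed beside the channel on its +x side, with a red line 3 mm wide across its middle; origin under its middle, so that the red line is at y = 0 of its frame. Its axes are those of the stand. The pointer is at the mark when its y in this frame is 0; at the start it is 55 to 105 mm to the +y side.
- can: Green plastic sprinkling can, 124 mm across, 155 mm high, with spout and handle 250 mm long along its y; origin under the middle of its body. Bystander.
- pot_a: Terracotta pot with a plant, 118 mm across, 95 mm high, origin under its middle. Bystander.
- pot_b: Second terracotta pot with a plant, the same size. Bystander.
- trowel: Stainless steel hand trowel lying flat, 270 mm long along its x, 70 mm wide; origin at the neck. Bystander.
- basket: Blue peg basket 140x180x75 mm, origin under its middle. Bystander.
- jar: Jar, 64 mm across, 80 mm high, origin under its middle. Bystander.
- bottle: Bottle, 60 mm across, 170 mm high, origin under its middle. Bystander.
Mind the look-alikes: they are no part of the job. Of the things that look like the mark, the smallest one is meant.

How it is judged:
By the outcome, as a careful person would: the job done as asked, in the order asked, and still so for the second after the job is handed in, while the arm keeps its last pose, push and grip.
It also fails if it takes over 72 s, if anything falls off the work surface, if the arm or the gripper's body presses on something with over 40 N, if the wrist force passes 120 N, or if a joint passes its speed limit or range.

## Robot

A 7-joint arm with a two-finger parallel gripper is mounted at the origin on the work surface. World frame = base frame: x ahead of the robot, y to its left, z up, the work surface at z = 0. Lengths are in m, angles in rad, forces in N, time in s.
With the tool pointing down it reaches from about 0.425 to 0.8 m from the base axis. Payload 8.3 kg.
Tool frame: the origin (TCP) lies at the very end of the fingers, on their centre line; the grasp point (between the pads) lies 19 mm behind it; z points along the fingers, x is the direction in which the jaws open and shut, and the axes are right-handed (so a half turn about z gives the same grasp; the last joint's range is limited). The gripper opens to 85 mm and grips with 20 to 120 N. Pads are 22 mm wide; open, the fingers measure 114 mm over their backs; the gripper's body (76 mm by 85 mm) begins 54 mm behind the grasp point. The pads swing forward as they close: fully open they stand 13 mm farther back than shut.
Start: joints at [1.05, 0.383, 0.016, 1.37, -0.006, 1.388, -0.046], TCP at [0.276, -0.561, 0.202] pointing down, gripper open.
Joint ranges: [-2.95, 2.95], [-0.25, 2.06], [-1.52, 1.56], [0.18, 2.33], [-1.44, 4.58], [0.02, 2.06], [-3.01, 3.01]. Speed limits (rad/s): [2.39, 2.39, 3.01, 3.01, 3.14, 3.14, 3.14].

## Interface

Orientations are given as a rotation vector (axis times angle).
In Python, from workcell import sensors, vision, env gives the robot as it stands. The module is installed in compiled form; this text tells all that it offers.
- The arm moves only by the tool drive_tool, never from a script. Its argument "targets" is a list of rows, each an object of numbers: "dx", "dy", "dz": the shift along the world's x, y, z in mm; "wx", "wy", "wz": the turn, a rotation vector about the world's x, y, z in rad; "claw": the opening, from 0 (shut) to 1 (fully open). In form: [{"dx": .., "dy": .., "dz": .., "wx": .., "wy": .., "wz": .., "claw": ..}, ...]. A call has 1 to 12 rows; each row shifts and turns the pose as measured when the row begins; what a row does not reach is not made up. A row lasts 1/10 s, in which the tool goes at most 50 mm and 8.59 degrees, less where a joint would pass 70% of its speed; a pose out of reach is approached as far as the arm can. A call is refused whole if a number of a shift passes 50 or a number of a turn 0.15, either way. A call with a gripper value outside its range is refused whole. The fingers move at their own pace and stop on an object; "force" is the grip in N (left out, the last holds). Time passes only in rows, so rows that do not move let the fingers close. It gives the time, the measured TCP pose, the force and the opening at its end, in the units of the state.
- sensors.read_state(): the state, without advancing time (a new reading comes with each control period).
- vision.camera(name): name is "side" or "top"; returns a dict with "image" (420x560x3 uint8, blue, green, red), "fx", "fy", "cx", "cy" (pixels), "eye" and "attitude" of the camera in the world. Camera axes: x right, y down, z forward; pixel columns grow to the right and rows downward; lengths in m; the calibration is good to about 2 mm. A picture is of the moment at which its call begins. There is no depth.
- env.close_job(): hands the job in, once; it reports no verdict.
The state is a dict: "t": time; "joint_pos": joint angles; "dq": joint speeds; "effort": joint torques, N m; "eef_pos": TCP position; "tcp_rot": TCP orientation; "contact_force": force on the tool from outside, world axes, zero at the start; "ft_torque": the same for the moment, N m; "gripper_width": opening from 0.0 (shut) to 1.0 (fully open).
Only numpy, scipy, OpenCV 4.12 (cv2) and the standard library are available. Lean on these libraries where they do the work, as an engineer would, in place of code of your own. Each camera call takes 0.05 s, during which the arm holds its last target.

## Working session

There is one attempt and no reset: what is moved stays moved. The work goes in short steps, Python scripts to look and compute and a tool call to move; the robot and the scene stay as the last step left them, time stands still between calls to the robot, and variables do not carry over. Pictures are saved under pics/ and viewed, and the job is handed in when it is done.

Besides the shell and the picture viewer there is one more tool, called after "Request:" as a command line: name --argument value ..., lists and objects as JSON in quotes. drive_tool: Moves the arm, as the interface text tells. Its arguments: {"type":"object","properties":{"targets":{"type":"array","items":{"type":"object","properties":{"dx":{"type":"number"},"dy":{"type":"number"},"dz":{"type":"number"},"wx":{"type":"number"},"wy":{"type":"number"},"wz":{"type":"number"},"claw":{"type":"number"}}}},"force":{"type":"number"}},"required":["targets"]}

```bash
mkdir -p pics
cat > h.py <<'E'
import numpy as np,cv2
from workcell import sensors,vision,env
from scipy.spatial.transform import Rotation as R
E
python3 - <<'E'
from h import *
s=sensors.read_state()
for k,v in s.items(): print(k,np.round(v,4))
for n in("side","top"):
    c=vision.camera(n);cv2.imwrite(f"pics/{n}0.png",c["image"])
    np.save(f"{n}0.npy",c,allow_pickle=True)
    print(n,c["fx"],c["fy"],c["cx"],c["cy"],c["eye"],c["attitude"])
E
```

```text
t 0.0
joint_pos [ 1.0501  0.3842  0.0164  1.3712 -0.0063  1.3882 -0.0465]
dq [ 0.0006  0.0002  0.0006 -0.0005 -0.001  -0.0001  0.0003]
effort [ 1.00000e-03 -6.27605e+01  8.44900e-01 -3.71826e+01  1.66000e-02
  1.44000e-02  0.00000e+00]
eef_pos [ 0.276  -0.5601  0.2007]
tcp_rot [-2.6668  1.6588  0.0027]
contact_force [-0.4304  0.2054  0.6087]
ft_torque [ 0.0254 -0.0395 -0.0125]
gripper_width 1.0012
side 443.5607072705708 443.5607072705708 274.56504616922535 213.92503761502957 [ 0.28451102 -1.11376185  1.06871531] [-2.26863189  0.25580683 -0.11251596]
top 424.64773978108997 424.64773978108997 279.8770582252633 213.1723395784965 [ 0.30380844 -0.01532142  1.62860574] [-2.11967536  2.17365848 -0.16121087]
```

View pics/side0.png

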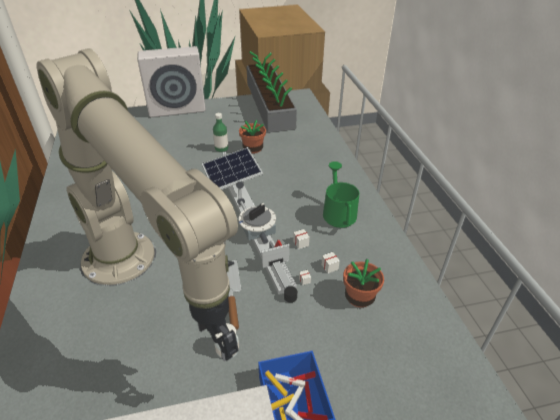

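View pics/top0.png

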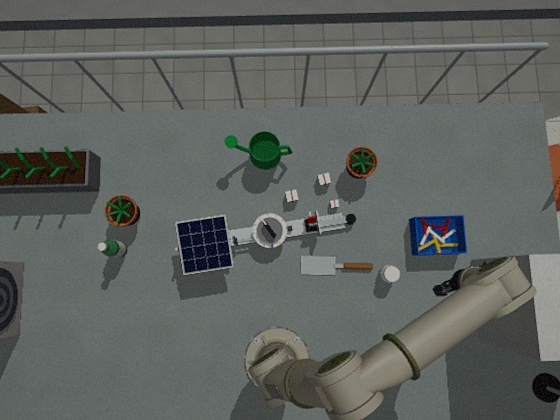

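Run:
```python
from h import *
t=cv2.imread("pics/top0.png");s=cv2.imread("pics/side0.png")
cv2.imwrite("pics/topc.png",cv2.resize(t[165:265,225:375],None,fx=5,fy=5,interpolation=cv2.INTER_CUBIC))
cv2.imwrite("pics/sidec.png",cv2.resize(s[190:310,220:360],None,fx=5,fy=5,interpolation=cv2.INTER_CUBIC))
```

```text
(no output)
```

View pics/topc.png

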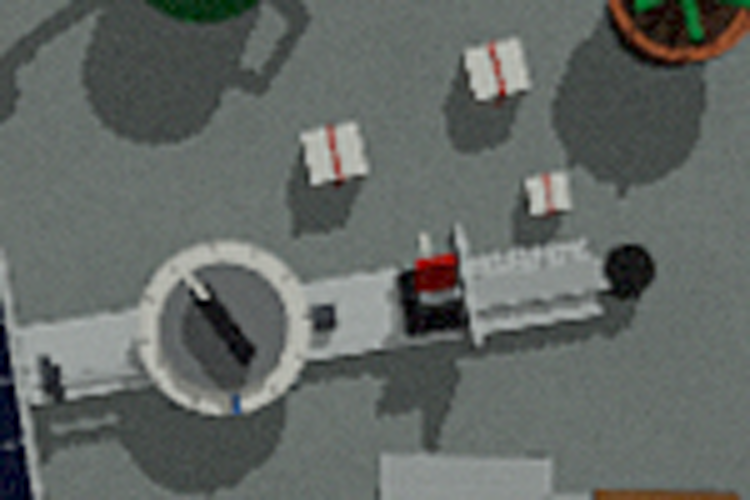

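View pics/sidec.png

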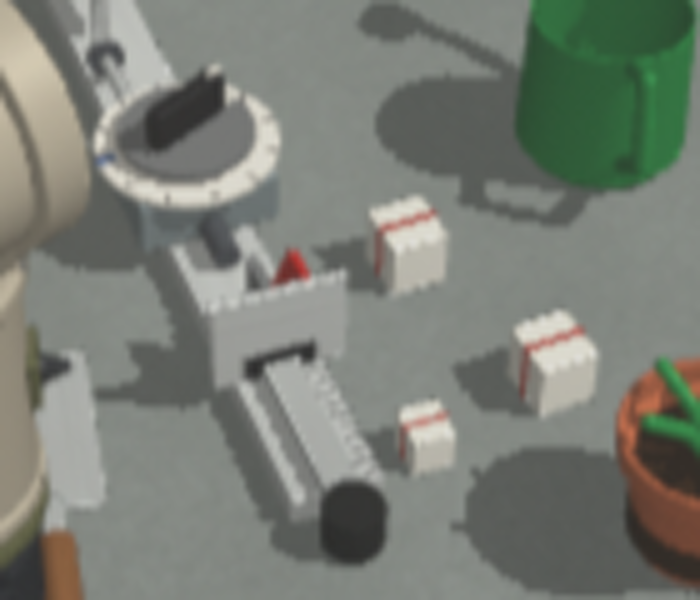

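```bash
cat >> h.py <<'E'
def ray(c,px):
    d=np.array([(px[0]-c["cx"])/c["fx"],(px[1]-c["cy"])/c["fy"],1.])
    return np.array(c["eye"]),R.from_rotvec(c["attitude"]).apply(d)
def onz(c,px,z):
    o,d=ray(c,px);return o+d*(z-o[2])/d[2]
def tri(c1,p1,c2,p2):
    o1,d1=ray(c1,p1);o2,d2=ray(c2,p2);d1/=np.linalg.norm(d1);d2/=np.linalg.norm(d2)
    n=np.cross(d1,d2)
    A=np.stack([d1,-d2,n],1);k=np.linalg.solve(A,o2-o1)
    return o1+k[0]*d1+n*k[2]/2, abs(k[2])*np.linalg.norm(n)
def proj(c,P):
    q=R.from_rotvec(c["attitude"]).inv().apply(np.array(P)-c["eye"])
    return np.array([c["fx"]*q[0]/q[2]+c["cx"],c["fy"]*q[1]/q[2]+c["cy"]])
E
python3 - <<'E'
from h import *
T=np.load("top0.npy",allow_pickle=True).item();S=np.load("side0.npy",allow_pickle=True).item()
# sanity: TCP
print("tcp proj",proj(T,sensors.read_state()["eef_pos"]),proj(S,sensors.read_state()["eef_pos"]))
def p(n,a,b): 
    a=np.array(a)/5+[225,165]-.0;b=np.array(b)/5+[220,190]
    P,e=tri(T,a,S,b);print(n,np.round(P,4),"gap",round(e,4))
p("bar pointer-end top mid",(197,285),(213,75))
p("bar",(243,358),(152,125))
p("mark line near -x?",(545,175),(436,405)); p("mark line other",(549,213),(404,424))
p("plate top right(+x)",(460,227),(345,272)); p("plate top left",(478,340),(207,308))
p("foot",(630,270),(353,495))
for n,c in(("T",T),("S",S)):
    im=c["image"].astype(int);b,g,r=im[...,0],im[...,1],im[...,2]
    red=((r>120)&(g<80)&(b<80)).astype(np.uint8)
    nn,l,st,ce=cv2.connectedComponentsWithStats(red)
    print(n,"red",[(st[i][4],np.round(ce[i],1)) for i in range(1,nn) if 230<ce[i][0]<370 and 160<ce[i][1]<310])
    blue=((b>r+40)&(b>110)).astype(np.uint8)
    nn,l,st,ce=cv2.connectedComponentsWithStats(blue)
    print(n,"blue",[(st[i][4],np.round(ce[i],1)) for i in range(1,nn) if 230<ce[i][0]<290 and 190<ce[i][1]<290])
    w=((im.min(2)>150)).astype(np.uint8)
    nn,l,st,ce=cv2.connectedComponentsWithStats(w)
    for i in range(1,nn):
        if st[i][4]>8 and 230<ce[i][0]<370 and 160<ce[i][1]<310: print(n,"white",st[i],np.round(ce[i],1))
E
```

```text
tcp proj [443.32457274 280.13042072] [216.50823931 354.26555048]
bar pointer-end top mid [0.4983 0.0333 0.1072] gap 0.0016
bar [0.4477 0.0013 0.0985] gap 0.006
mark line near -x? [ 0.5843 -0.2307  0.0384] gap 0.0006
mark line other [ 0.5597 -0.2341  0.0298] gap 0.0073
plate top right(+x) [ 0.5402 -0.1596  0.0946] gap 0.0063
plate top left [ 0.4537 -0.1693  0.093 ] gap 0.0005
foot [ 0.5124 -0.2915  0.0421] gap 0.0068
T red [(np.int32(14), array([347.5, 162.4])), (np.int32(26), array([369.3, 172.3])), (np.int32(3), array([349.7, 169.3])), (np.int32(8), array([354.1, 173.4])), (np.int32(1), array([323., 175.])), (np.int32(3), array([359. , 175.3])), (np.int32(3), array([324., 178.])), (np.int32(1), array([325., 181.])), (np.int32(1), array([325., 183.])), (np.int32(2), array([291. , 193.5])), (np.int32(3), array([292., 198.])), (np.int32(14), array([311.6, 216.9])), (np.int32(1), array([369., 266.]))]
T blue [(np.int32(3), array([272., 246.]))]
T white [324 173   7  10  44] [327.  177.5]
T white [318 175   6  10  43] [320.7 179.2]
T white [285 191   7  11  47] [288.1 196. ]
T white [292
[... 630 characters left out ...]
.2, 284.8])), (np.int32(4), array([352.5, 288. ])), (np.int32(1), array([355., 290.])), (np.int32(1), array([357., 291.])), (np.int32(39), array([367.8, 295.1]))]
S blue []
S white [240 159  23  22  66] [253.3 173. ]
S white [239 186  16  35 231] [245.3 201.3]
S white [240 209  36  22 213] [262.6 223.4]
S white [294 229  12   6  46] [299.3 231.5]
S white [297 233  13  16 138] [303.2 240.3]
S white [255 235  34  29 434] [272.9 250.3]
S white [323 252  12   7  55] [328.4 254.9]
S white [326 257  14  17 153] [332.8 264. ]
S white [227 260  14  36 299] [233.9 278.3]
S white [273 262  24  25 284] [283.9 273.7]
S white [267 266  14  25  72] [274.2 278.3]
S white [300 270  11  15 111] [305.5 276.7]
```

Run:
```python
from h import *
T=np.load("top0.npy",allow_pickle=True).item();S=np.load("side0.npy",allow_pickle=True).item()
for n,c,ct in(("T",T,(269.9,230.5)),("S",S,(257,220))):
    # outer dial edge: radial scan for intensity dropoff on upsampled gray in polar, using projected circle radius 64 plane z=.069
    g=cv2.cvtColor(c["image"],cv2.COLOR_BGR2GRAY).astype(np.float32)
    C=onz(c,ct,.069)
    for it in range(4):
        pts=[]
        for a in np.arange(0,2*np.pi,.08):
            rr=np.arange(.050,.076,.0005)
            pp=np.array([proj(c,C+r*np.array([np.cos(a),np.sin(a),0])) for r in rr],np.float32)
            v=cv2.remap(g,pp[:,0][None],pp[:,1][None],cv2.INTER_LINEAR)[0]
            d=v[4:]-v[:-4];k=d.argmin()
            if d[k]<-30: pts.append((C+rr[k+2]*np.array([np.cos(a),np.sin(a),0]))[:2])
        pts=np.array(pts,np.float32)
        A=np.c_[2*pts,np.ones(len(pts))];
        w=np.ones(len(pts),bool)
        for _ in range(5):
            s=np.linalg.lstsq(A[w],(pts**2).sum(1)[w],rcond=None)[0]
            rad=np.sqrt(s[2]+s[0]**2+s[1]**2);w=abs(np.linalg.norm(pts-s[:2],axis=1)-rad)<.003
        C=np.array([s[0],s[1],.069])
    print(n,C,rad,w.sum(),len(w),proj(c,C))
P,e=tri(T,proj(T,C*0+C),S,proj(S,C))
f=lambda a:np.array(a)/5+[225,165]
C=onz(T,(269.9,230.5),.069);print("C guess",C)
for n,a,z in(("blue",(236,404),.069),("markline a",(545,173),.030),("markline b",(549,213),.030),("markTopC",(547,193),.03),("pointerLeg tip",(424,236),.033),("plate+x",(460,227),.095),("plate-x",(478,340),.095),("foot",(630,270),.045),
 ("wheelptr tip",(183,268),.08),("wheelptr in",(204,296),.08),("barA",(195,283),.114),("barB",(245,362),.114)):
    print(n,np.round(onz(T,f(a),z),4))
```

```text
T [0.47243813 0.01693137 0.069     ] 0.06514296063640825 27 27 [269.35580167 229.9308527 ]
S [0.47446165 0.01529504 0.069     ] 0.06370911679142462 12 12 [256.83006502 217.91774402]
C guess [0.4702775  0.01496956 0.069     ]
blue [0.4136 0.0078 0.069 ]
markline a [ 0.587  -0.2319  0.03  ]
markline b [ 0.556  -0.2336  0.03  ]
markTopC [ 0.5715 -0.2328  0.03  ]
pointerLeg tip [ 0.5402 -0.1374  0.033 ]
plate+x [ 0.537  -0.1592  0.095 ]
plate-x [ 0.4538 -0.1691  0.095 ]
foot [ 0.5087 -0.2906  0.045 ]
wheelptr tip [0.5139 0.0443 0.08  ]
wheelptr in [0.4927 0.0293 0.08  ]
barA [0.4981 0.0346 0.114 ]
barB [ 0.4403 -0.      0.114 ]
```

Mark candidates in the top view are the white blocks with a red line at (292,196), (324,179) and (334.5,203.5). The third is the smallest, and the crop shows it lying closest to the channel, so that's the mark. In the crop the wheel is at top px (269.5,230), with its pointer at the upper left and the blue mark at (272,246). The stand's yaw is about 0.12, and the bar's direction is about 0.56 in world axes.

Request:
drive_tool --targets '[{"dx":30,"dy":30,"dz":20,"claw":1},{"dx":35,"dy":45,"dz":20},{"dx":35,"dy":48,"wz":0.1},{"dx":35,"dy":48},{"dx":30,"dy":48},{"dx":15,"dy":48},{"dx":10,"dy":48},{"dy":48},{"dy":48},{"dy":48},{"dy":48},{"dy":30}]'

```text
validation failed for argument at $.ta...
```

Request:
drive_tool --targets '[{"dx":30,"dy":30,"dz":20,"wx":0,"wy":0,"wz":0,"claw":1},{"dx":35,"dy":45,"dz":20,"wx":0,"wy":0,"wz":0,"claw":1},{"dx":35,"dy":48,"dz":0,"wx":0,"wy":0,"wz":0.1,"claw":1},{"dx":35,"dy":48,"dz":0,"wx":0,"wy":0,"wz":0,"claw":1},{"dx":30,"dy":48,"dz":0,"wx":0,"wy":0,"wz":0,"claw":1},{"dx":15,"dy":48,"dz":0,"wx":0,"wy":0,"wz":0,"claw":1},{"dx":10,"dy":48,"dz":0,"wx":0,"wy":0,"wz":0,"claw":1},{"dx":0,"dy":48,"dz":0,"wx":0,"wy":0,"wz":0,"claw":1},{"dx":0,"dy":48,"dz":0,"wx":0,"wy":0,"wz":0,"claw":1},{"dx":0,"dy":48,"dz":0,"wx":0,"wy":0,"wz":0,"claw":1},{"dx":0,"dy":48,"dz":0,"wx":0,"wy":0,"wz":0,"claw":1},{"dx":0,"dy":30,"dz":0,"wx":0,"wy":0,"wz":0,"claw":1}]'

```text
t: 1.3
eef_pos: [0.4431, -0.0348, 0.2339]
tcp_rot: [2.741, -1.531, -0.02]
contact_force: [-0.8, -0.1, -0.3]
gripper_width: 0.997
```

Request:
drive_tool --targets '[{"dx":28,"dy":45,"dz":0,"wx":0,"wy":0,"wz":0,"claw":1},{"dx":0,"dy":0,"dz":-30,"wx":0,"wy":0,"wz":0,"claw":1},{"dx":0,"dy":0,"dz":-15,"wx":0,"wy":0,"wz":0,"claw":1},{"dx":0,"dy":0,"dz":0,"wx":0,"wy":0,"wz":0,"claw":1}]'

```text
t: 1.7
eef_pos: [0.4677, 0.0138, 0.188]
tcp_rot: [2.751, -1.516, -0.018]
contact_force: [-0.8, 0.3, 0.7]
gripper_width: 0.999
```

```bash
cat > snap.py <<'E'
from h import *
import sys
n,name,x0,x1,y0,y1=sys.argv[1],sys.argv[2],*map(int,sys.argv[3:7])
c=vision.camera(n);np.save(f"{name}.npy",c,allow_pickle=True)
f=min(800/(x1-x0),600/(y1-y0))
cv2.imwrite(f"pics/{name}.png",cv2.resize(c["image"][y0:y1,x0:x1],None,fx=int(f),fy=int(f),interpolation=cv2.INTER_CUBIC))
s=sensors.read_state();print(int(f),s["t"],np.round(s["eef_pos"],4),np.round(s["tcp_rot"],3),np.round(s["contact_force"],1),np.round(s["joint_pos"],2),round(s["gripper_width"],3))
q=R.from_rotvec(s["tcp_rot"]).as_matrix();print("toolx yaw",np.arctan2(q[1,0],q[0,0]),"z",q[:,2].round(3))
E
python3 snap.py side s1 200 360 160 280
```

```text
5 1.75 [0.4679 0.0133 0.1887] [ 2.75  -1.517 -0.017] [ 0.1 -0.3  0.2] [ 0.34  0.09 -0.46  1.78  0.03  1.3  -1.13] 1.0
toolx yaw -1.0081249143065452 z [-0.01   0.005 -1.   ]
```

View pics/s1.png

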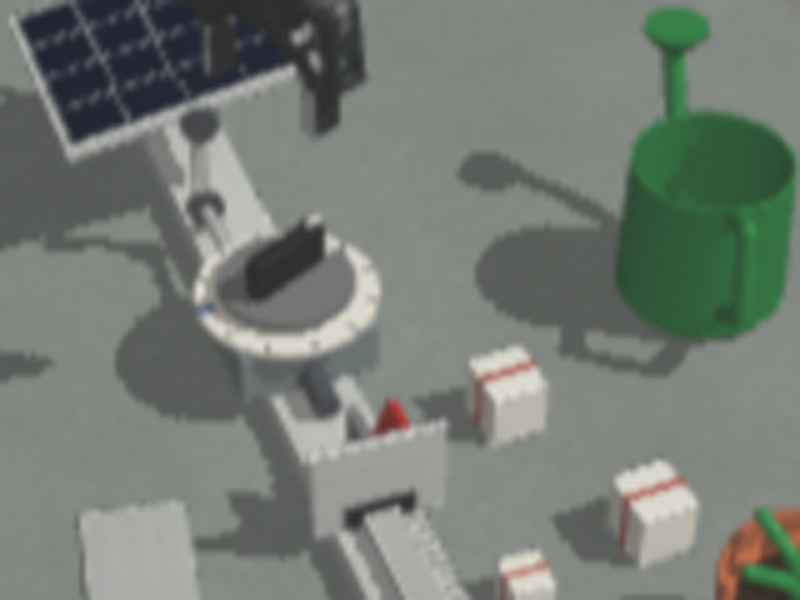

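The gripper is open above the wheel. The bar at crop (285,262) lies between the jaws' closing directions. I'm going down and gripping.

Request:
drive_tool --targets '[{"dx":5,"dy":3,"dz":-35,"wx":0,"wy":0,"wz":0,"claw":1},{"dx":0,"dy":0,"dz":-35,"wx":0,"wy":0,"wz":0,"claw":1},{"dx":0,"dy":0,"dz":-20,"wx":0,"wy":0,"wz":0,"claw":1},{"dx":0,"dy":0,"dz":-6,"wx":0,"wy":0,"wz":0,"claw":1},{"dx":0,"dy":0,"dz":0,"wx":0,"wy":0,"wz":0,"claw":1}]' --force 50

```text
t: 2.25
eef_pos: [0.4759, 0.0135, 0.0951]
tcp_rot: [-2.745, 1.524, 0.006]
contact_force: [-1.4, -0.5, 0.4]
gripper_width: 1.001
```

```bash
python3 snap.py side s2 200 360 160 280; python3 snap.py top t2 225 375 165 265
```

```text
5 2.3 [0.4764 0.0135 0.0957] [-2.745  1.524  0.005] [-0.8  0.1 -0.7] [ 0.33  0.18 -0.46  1.89  0.09  1.09 -1.18] 1.002
toolx yaw -1.013496945750869 z [-0.002  0.003 -1.   ]
5 2.35 [0.4768 0.0137 0.0961] [-2.745  1.523  0.003] [-0.2  0.2 -0.1] [ 0.33  0.18 -0.46  1.89  0.09  1.09 -1.18] 1.001
toolx yaw -1.0132721754531995 z [-0.001  0.003 -1.   ]
```

View pics/s2.png

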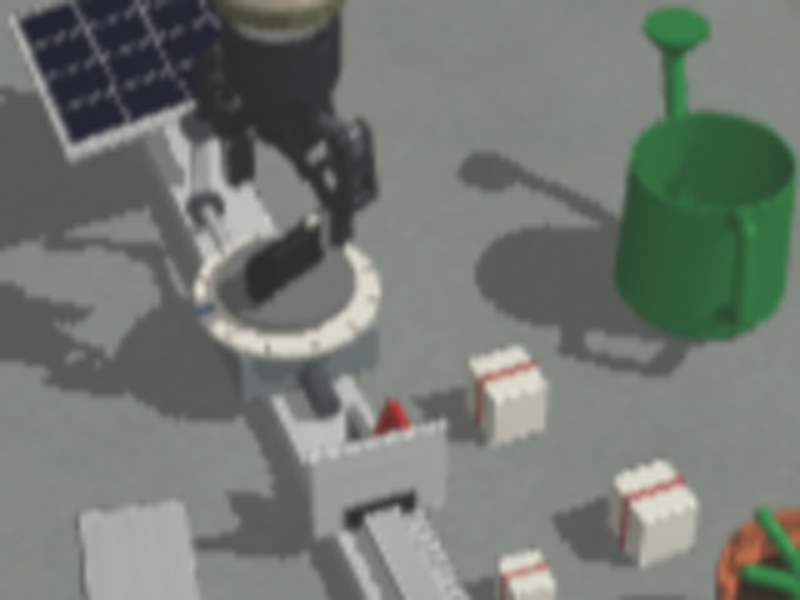

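View pics/t2.png

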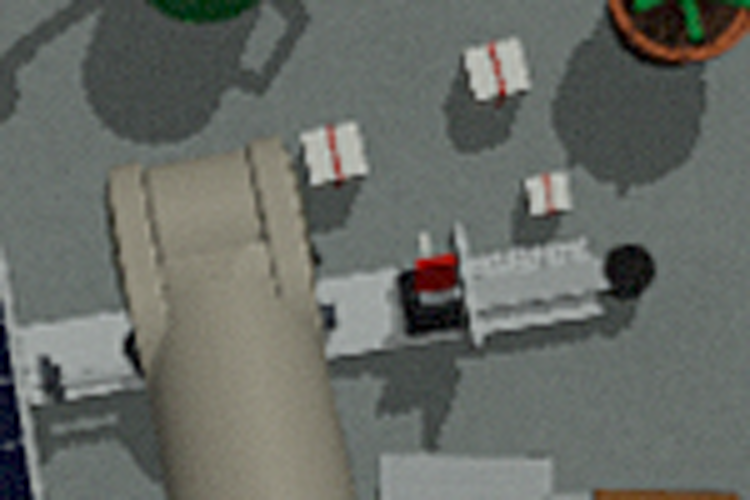

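The open fingers are either side of the bar at side crop (245,170) and (342,235). I'm lowering a bit further, then closing.

Request:
drive_tool --targets '[{"dx":-4,"dy":3,"dz":-9,"wx":0,"wy":0,"wz":0,"claw":1},{"dx":0,"dy":0,"dz":0,"wx":0,"wy":0,"wz":0,"claw":0.5},{"dx":0,"dy":0,"dz":0,"wx":0,"wy":0,"wz":0,"claw":0},{"dx":0,"dy":0,"dz":0,"wx":0,"wy":0,"wz":0,"claw":0},{"dx":0,"dy":0,"dz":0,"wx":0,"wy":0,"wz":0,"claw":0},{"dx":0,"dy":0,"dz":0,"wx":0,"wy":0,"wz":0,"claw":0},{"dx":0,"dy":0,"dz":0,"wx":0,"wy":0,"wz":0,"claw":0},{"dx":0,"dy":0,"dz":0,"wx":0,"wy":0,"wz":0,"claw":0}]' --force 50

```text
t: 3.15
eef_pos: [0.4751, 0.0169, 0.0904]
tcp_rot: [-2.742, 1.522, -0.006]
contact_force: [-0.1, -0.4, 0.0]
gripper_width: 0.002
```

```bash
python3 snap.py side s3 200 360 160 280
```

```text
5 3.2 [0.4751 0.0169 0.0904] [-2.742  1.522 -0.006] [-0.   0.1  0.1] [ 0.32  0.18 -0.46  1.91  0.09  1.07 -1.19] -0.0
toolx yaw -1.0136985632232622 z [ 0.006  0.003 -1.   ]
```

View pics/s3.png

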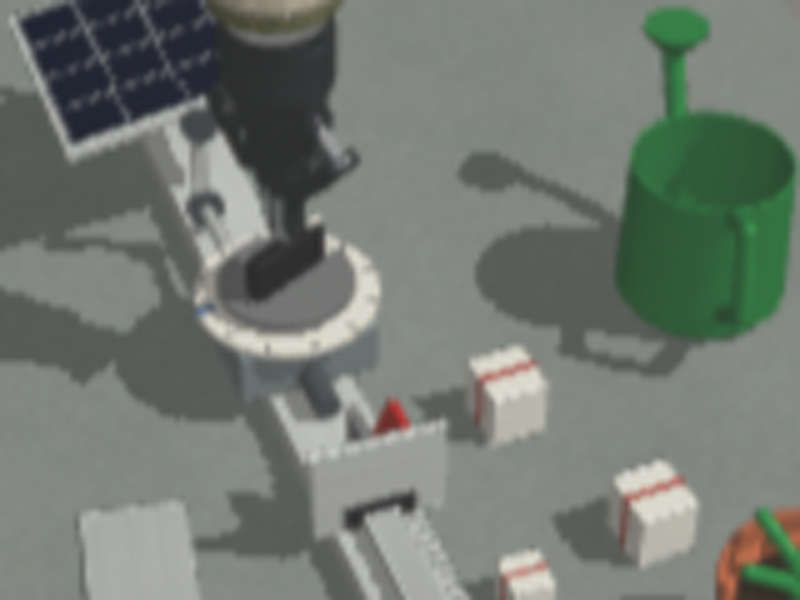

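Run:
```python
from h import *
S=np.load("s3.npy",allow_pickle=True).item()
s=sensors.read_state();p=s["eef_pos"]
q=R.from_rotvec(s["tcp_rot"])
for d in(0,-.019,-.04): print((proj(S,p+q.apply([0,0,d]))-[200,160])*5)
for z in (.08,.104,.114):print(z,(proj(S,[.473,.0165,z])-[200,160])*5)
for px in ((252,298),(247,262),(321,228),(325,250),(285,262)):
    print(px,[np.round(onz(S,np.array(px)/5+[200,160],z),4) for z in(.08,.114)])
```

```text
[283.71792148 264.22927153]
[282.72442499 242.85638005]
[281.6069231  218.81578521]
0.08 [281.22840162 276.62946366]
0.104 [280.1424646  249.72285925]
0.114 [279.68326328 238.34508296]
(252, 298) [array([ 0.4496, -0.0007,  0.08  ]), array([ 0.4439, -0.039 ,  0.114 ])]
(247, 262) [array([0.453 , 0.0369, 0.08  ]), array([ 0.4472, -0.0027,  0.114 ])]
(321, 228) [array([0.51  , 0.0613, 0.08  ]), array([0.5023, 0.0209, 0.114 ])]
(325, 250) [array([0.5079, 0.0373, 0.08  ]), array([ 0.5002, -0.0022,  0.114 ])]
(285, 262) [array([0.4785, 0.031 , 0.08  ]), array([ 0.4718, -0.0084,  0.114 ])]
```

Run:
```python
from h import *
ims=[]
for n,f in(("s2","s2.npy"),("s3","s3.npy")):
    c=np.load(f,allow_pickle=True).item()
    im=c["image"][175:235,232:282]
    im=np.clip(255*(im/255.)**.5,0,255).astype(np.uint8)
    ims.append(cv2.resize(im,None,fx=8,fy=8,interpolation=cv2.INTER_NEAREST))
cv2.imwrite("pics/cmp.png",np.hstack(ims))
```

```text
(no output)
```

View pics/cmp.png

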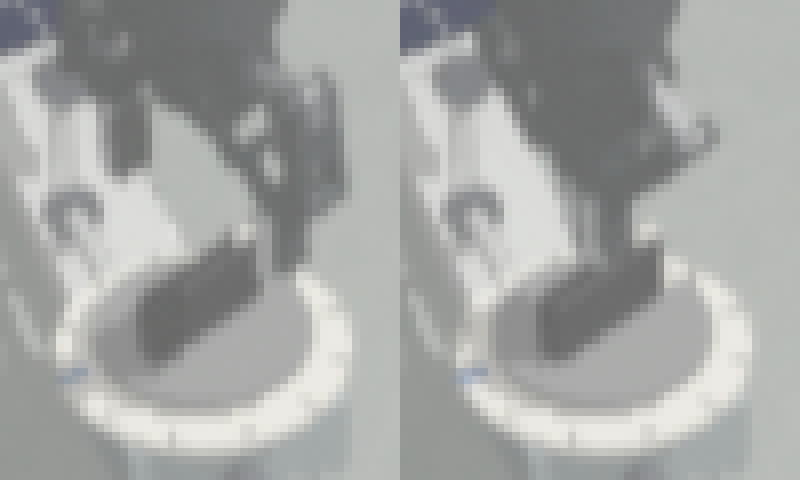

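Run:
```python
from h import *
S=np.load("s2.npy",allow_pickle=True).item()
for z in(.09,.10,.11,.12,.13,.14):
    a=onz(S,(248.2,197.3),z);b=onz(S,(268,208.8),z);d=b-a
    print(z,a.round(4),b.round(4),"mid",((a+b)/2).round(4),"sep",np.hypot(*d[:2]).round(4),"az",np.arctan2(d[1],d[0]).round(3))
# initial images
T=np.load("top0.npy",allow_pickle=True).item();S=np.load("side0.npy",allow_pickle=True).item()
a=cv2.resize(T["image"][260:310,420:480],None,fx=6,fy=6,interpolation=cv2.INTER_CUBIC)
b=cv2.resize(S["image"][310:370,190:250],None,fx=6,fy=6,interpolation=cv2.INTER_CUBIC)
a=cv2.copyMakeBorder(a,0,60,0,0,cv2.BORDER_CONSTANT)
im=np.hstack([a,b]);im=np.clip(255*(im/255.)**.5,0,255).astype(np.uint8)
cv2.imwrite("pics/cmp2.png",im)
```

```text
0.09 [0.4619 0.1074 0.09  ] [0.5169 0.0296 0.09  ] mid [0.4894 0.0685 0.09  ] sep 0.0953 az -0.955
0.1 [0.4601 0.0949 0.1   ] [0.5146 0.0179 0.1   ] mid [0.4873 0.0564 0.1   ] sep 0.0943 az -0.955
0.11 [0.4583 0.0824 0.11  ] [0.5122 0.0063 0.11  ] mid [0.4852 0.0443 0.11  ] sep 0.0933 az -0.955
0.12 [0.4565 0.07   0.12  ] [ 0.5098 -0.0054  0.12  ] mid [0.4832 0.0323 0.12  ] sep 0.0923 az -0.955
0.13 [0.4547 0.0575 0.13  ] [ 0.5074 -0.0171  0.13  ] mid [0.4811 0.0202 0.13  ] sep 0.0914 az -0.955
0.14 [0.4529 0.045  0.14  ] [ 0.5051 -0.0288  0.14  ] mid [0.479  0.0081 0.14  ] sep 0.0904 az -0.955
```

View pics/cmp2.png

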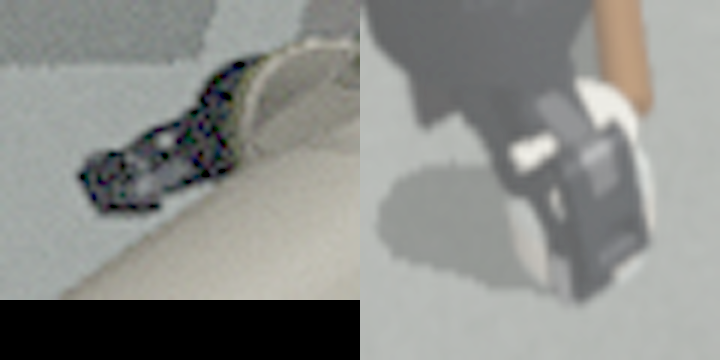

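Run:
```python
from h import *
T=np.load("top0.npy",allow_pickle=True).item();S=np.load("side0.npy",allow_pickle=True).item()
for z in(.2,.213,.225,.24): print(z,onz(S,(225.3,358.5),z).round(4),onz(T,(437,292),z).round(4),proj(T,[.276+.0475*.442,-.5605-.0475*.897,z]).round(1),proj(S,[.276+.0475*.442,-.5605-.0475*.897,z]).round(1))
print(tri(T,(437,292),S,(225.3,358.5)))
```

```text
0.2 [ 0.2935 -0.5743  0.2   ] [ 0.2378 -0.5363  0.2   ] [455.6 273.4] [228.8 370. ]
0.213 [ 0.2933 -0.5824  0.213 ] [ 0.2384 -0.5316  0.213 ] [457.2 273.4] [228.4 366.8]
0.225 [ 0.2932 -0.5898  0.225 ] [ 0.239  -0.5272  0.225 ] [458.7 273.4] [228.  363.7]
0.24 [ 0.293  -0.5991  0.24  ] [ 0.2397 -0.5217  0.24  ] [460.7 273.4] [227.5 359.8]
(array([ 0.26502253, -0.55045333,  0.16502211]), np.float64(0.05770973495348402))
```

s3 shows the shut fingers ending just above the bar's top edge (side zoom, about 600,245). The jaws closed on nothing. In the side view the fingertips come out about 25 mm higher than the reported z, and the same holds for the start picture. I'll open, lower in steps while watching the force, and look again.

Request:
drive_tool --targets '[{"dx":0,"dy":0,"dz":0,"wx":0,"wy":0,"wz":0,"claw":1},{"dx":0,"dy":0,"dz":0,"wx":0,"wy":0,"wz":0,"claw":1},{"dx":0,"dy":0,"dz":0,"wx":0,"wy":0,"wz":0,"claw":1},{"dx":0,"dy":0,"dz":0,"wx":0,"wy":0,"wz":0,"claw":1},{"dx":0,"dy":0,"dz":0,"wx":0,"wy":0,"wz":0,"claw":1},{"dx":-1,"dy":0,"dz":-6,"wx":0,"wy":0,"wz":0,"claw":1},{"dx":0,"dy":0,"dz":-5,"wx":0,"wy":0,"wz":0,"claw":1},{"dx":0,"dy":0,"dz":0,"wx":0,"wy":0,"wz":0,"claw":1}]' --force 50

```text
t: 4.0
eef_pos: [0.4739, 0.0169, 0.0782]
tcp_rot: [-2.742, 1.523, -0.006]
contact_force: [-0.0, -0.3, 0.1]
gripper_width: 1.001
```

```bash
python3 snap.py side s4 230 290 170 240
```

```text
8 4.05 [0.474  0.0169 0.0785] [-2.742  1.522 -0.006] [-0.5 -0.  -0.4] [ 0.32  0.19 -0.46  1.92  0.1   1.04 -1.2 ] 1.0
toolx yaw -1.0136880019494987 z [ 0.006  0.003 -1.   ]
```

View pics/s4.png

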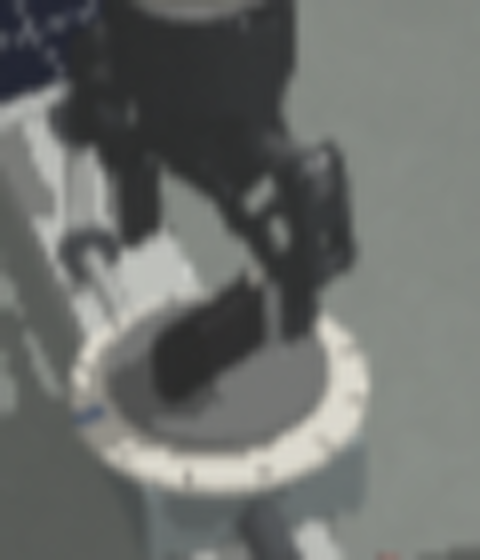

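No contact so far. The near finger tip is at crop (297,335), still high. I'm lowering further.

Request:
drive_tool --targets '[{"dx":0,"dy":0,"dz":-6,"wx":0,"wy":0,"wz":0,"claw":1},{"dx":0,"dy":0,"dz":-5,"wx":0,"wy":0,"wz":0,"claw":1},{"dx":0,"dy":0,"dz":0,"wx":0,"wy":0,"wz":0,"claw":0.6},{"dx":0,"dy":0,"dz":0,"wx":0,"wy":0,"wz":0,"claw":0.5},{"dx":0,"dy":0,"dz":0,"wx":0,"wy":0,"wz":0,"claw":0.5}]' --force 50

```text
t: 4.55
eef_pos: [0.4738, 0.0169, 0.0663]
tcp_rot: [-2.742, 1.522, -0.005]
contact_force: [0.4, 1.2, 0.2]
gripper_width: 0.52
```

```bash
python3 snap.py side s5 230 290 170 240
```

```text
8 4.6 [0.4739 0.0169 0.0664] [-2.742  1.522 -0.006] [0.2 0.5 0.1] [ 0.32  0.21 -0.46  1.94  0.11  1.01 -1.21] 0.496
toolx yaw -1.0136655293921462 z [ 0.006  0.003 -1.   ]
```

View pics/s5.png

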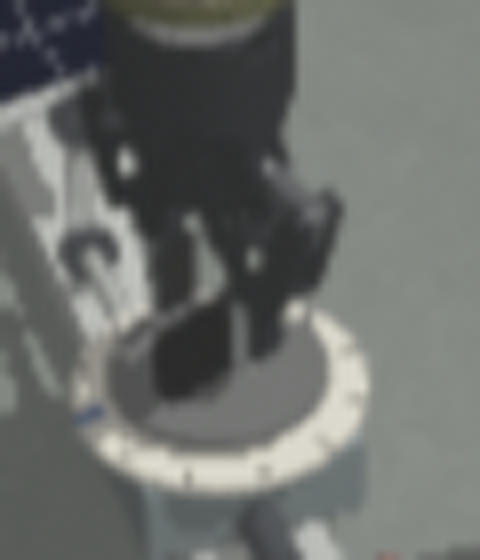

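Run:
```python
from h import *
S=np.load("s5.npy",allow_pickle=True).item()
for z in(.08,.09,.1,.11): print(z,onz(S,(262.7,214.6),z).round(4))
```

```text
0.08 [0.4952 0.0153 0.08  ]
0.09 [0.4931 0.0038 0.09  ]
0.1 [ 0.4909 -0.0076  0.1   ]
0.11 [ 0.4888 -0.019   0.11  ]
```

Tip height works out at about 0.097 against a reported 0.066, so the reported z really is about 25 mm low. Bar is between the fingers. I'm going 4 mm lower and closing.

Request:
drive_tool --targets '[{"dx":0,"dy":0,"dz":-4,"wx":0,"wy":0,"wz":0,"claw":0.5},{"dx":0,"dy":0,"dz":0,"wx":0,"wy":0,"wz":0,"claw":0},{"dx":0,"dy":0,"dz":0,"wx":0,"wy":0,"wz":0,"claw":0},{"dx":0,"dy":0,"dz":0,"wx":0,"wy":0,"wz":0,"claw":0},{"dx":0,"dy":0,"dz":0,"wx":0,"wy":0,"wz":0,"claw":0},{"dx":0,"dy":0,"dz":0,"wx":0,"wy":0,"wz":0,"claw":0}]' --force 60

```text
t: 5.2
eef_pos: [0.4751, 0.0153, 0.0628]
tcp_rot: [-2.741, 1.525, -0.01]
contact_force: [1.6, -1.1, 0.8]
gripper_width: 0.15
```

```bash
python3 snap.py side s6 230 290 170 240
```

```text
8 5.25 [0.4752 0.0153 0.0628] [-2.741  1.524 -0.01 ] [-0.6 -1.8 -0.3] [ 0.32  0.21 -0.46  1.94  0.11  1.   -1.21] 0.152
toolx yaw -1.01510581416764 z [ 0.008  0.001 -1.   ]
```

View pics/s6.png

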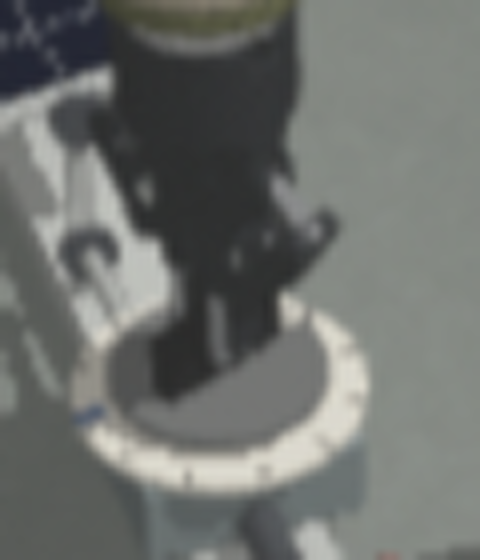

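The bar is gripped: opening 0.152 is about 13 mm, and the fingers sit on it at crop (240,340). Starting to wind.

Request:
drive_tool --targets '[{"dx":0,"dy":0,"dz":0,"wx":0,"wy":0,"wz":0.08,"claw":0},{"dx":0,"dy":0,"dz":0,"wx":0,"wy":0,"wz":0.12,"claw":0},{"dx":0,"dy":0,"dz":0,"wx":0,"wy":0,"wz":0.12,"claw":0},{"dx":0,"dy":0,"dz":0,"wx":0,"wy":0,"wz":0.12,"claw":0},{"dx":0,"dy":0,"dz":0,"wx":0,"wy":0,"wz":0.12,"claw":0},{"dx":0,"dy":0,"dz":0,"wx":0,"wy":0,"wz":0.12,"claw":0}]' --force 60

```text
t: 5.85
eef_pos: [0.4747, 0.0157, 0.0628]
tcp_rot: [-3.096, 0.488, -0.005]
contact_force: [-0.0, -0.9, 0.9]
gripper_width: 0.144
```

```bash
python3 snap.py side s7 230 290 170 240
```

```text
8 5.9 [0.4747 0.0158 0.0628] [-3.098  0.476 -0.005] [ 0.2 -1.5  0.2] [ 0.4   0.23 -0.55  1.93  0.13  1.01 -0.51] 0.154
toolx yaw -0.30480111617861455 z [ 0.004  0.006 -1.   ]
```

View pics/s7.png

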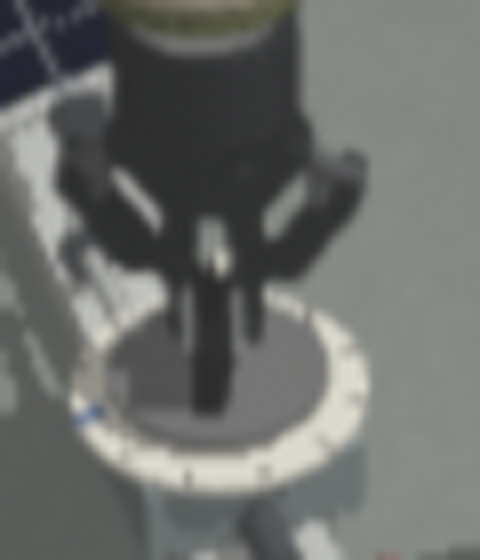

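The wheel turns with the grip, and the bar now points away from the camera. Continuing.

Request:
drive_tool --targets '[{"dx":0,"dy":0,"dz":0,"wx":0,"wy":0,"wz":0.12,"claw":0},{"dx":0,"dy":0,"dz":0,"wx":0,"wy":0,"wz":0.12,"claw":0},{"dx":0,"dy":0,"dz":0,"wx":0,"wy":0,"wz":0.12,"claw":0},{"dx":0,"dy":0,"dz":0,"wx":0,"wy":0,"wz":0.12,"claw":0},{"dx":0,"dy":0,"dz":0,"wx":0,"wy":0,"wz":0.12,"claw":0},{"dx":0,"dy":0,"dz":0,"wx":0,"wy":0,"wz":0.12,"claw":0},{"dx":0,"dy":0,"dz":0,"wx":0,"wy":0,"wz":0.12,"claw":0},{"dx":0,"dy":0,"dz":0,"wx":0,"wy":0,"wz":0.12,"claw":0},{"dx":0,"dy":0,"dz":0,"wx":0,"wy":0,"wz":0.12,"claw":0},{"dx":0,"dy":0,"dz":0,"wx":0,"wy":0,"wz":0.12,"claw":0},{"dx":0,"dy":0,"dz":0,"wx":0,"wy":0,"wz":0.12,"claw":0},{"dx":0,"dy":0,"dz":0,"wx":0,"wy":0,"wz":0.12,"claw":0}]' --force 60

```text
t: 7.1
eef_pos: [0.4736, 0.0153, 0.0628]
tcp_rot: [-2.625, -1.716, 0.007]
contact_force: [1.2, -1.5, -0.0]
gripper_width: 0.15
```

```bash
python3 snap.py side s8 230 290 170 240
```

```text
8 7.15 [0.4736 0.0152 0.0628] [-2.618 -1.726  0.007] [-1.4 -1.6  0.4] [ 0.57  0.27 -0.76  1.92  0.21  1.04  0.89] 0.145
toolx yaw 1.1655985918474456 z [-0.007  0.002 -1.   ]
```

View pics/s8.png

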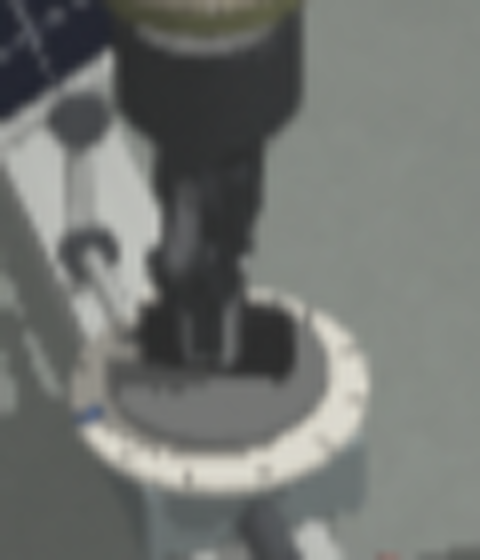

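Run:
```python
from h import *
S=np.load("s8.npy",allow_pickle=True).item()
C=np.array([.4734,.0161])
for n,p,z in(("blue",(90,413),.069),("ptr tip",(112,352),.08),("ptr mid",(125,350),.081),("barbase L",(145,362),.08),("barbase R",(290,378),.08)):
    P=onz(S,np.array(p)/8+[230,170],z);print(n,P.round(4),np.arctan2(*(P[:2]-C)[::-1]).round(3),np.linalg.norm(P[:2]-C).round(4))
T=np.load("top0.npy",allow_pickle=True).item()
for p in((236,404),(236,398),(237,410)):
    P=onz(T,np.array(p)/5+[225,165],.069);print(P.round(4),np.arctan2(*(P[:2]-C)[::-1]).round(3),np.linalg.norm(P[:2]-C).round(4))
```

```text
blue [0.4193 0.0084 0.069 ] -3.001 0.0546
ptr tip [0.4335 0.0327 0.08  ] 2.746 0.0432
ptr mid [0.439  0.0316 0.081 ] 2.718 0.0378
barbase L [0.4461 0.0231 0.08  ] 2.89 0.0282
barbase R [ 0.5042 -0.0009  0.08  ] -0.506 0.0352
[0.4136 0.0078 0.069 ] -3.003 0.0603
[0.4181 0.0077 0.069 ] -2.99 0.056
[0.4092 0.0071 0.069 ] -3.003 0.0648
```

The pointer at crop (112,352) has a world angle of about 2.74 and the blue mark at (90,413) about 3.28, so 0.54 is left.

Request:
drive_tool --targets '[{"dx":0,"dy":0,"dz":0,"wx":0,"wy":0,"wz":0.12,"claw":0},{"dx":0,"dy":0,"dz":0,"wx":0,"wy":0,"wz":0.12,"claw":0},{"dx":0,"dy":0,"dz":0,"wx":0,"wy":0,"wz":0.12,"claw":0},{"dx":0,"dy":0,"dz":0,"wx":0,"wy":0,"wz":0.1,"claw":0},{"dx":0,"dy":0,"dz":0,"wx":0,"wy":0,"wz":0.04,"claw":0},{"dx":0,"dy":0,"dz":0,"wx":0,"wy":0,"wz":0,"claw":0}]' --force 60

```text
t: 7.75
eef_pos: [0.4736, 0.0148, 0.0628]
tcp_rot: [-2.12, -2.313, 0.009]
contact_force: [0.3, -1.1, 0.1]
gripper_width: 0.148
```

```bash
python3 snap.py side s9 230 290 170 240
```

```text
8 7.8 [0.4736 0.0148 0.0628] [-2.121 -2.312  0.01 ] [ 0.1 -0.7  0.1] [ 0.64  0.29 -0.84  1.92  0.25  1.05  1.35] 0.152
toolx yaw 1.657049085939558 z [-0.007 -0.002 -1.   ]
```

View pics/s9.png

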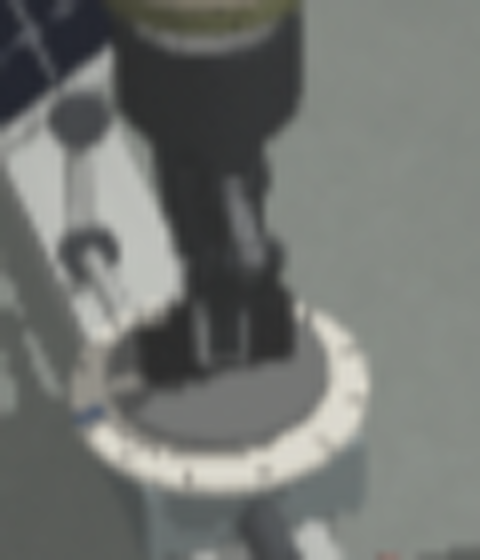

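Request:
drive_tool --targets '[{"dx":0,"dy":0,"dz":0,"wx":0,"wy":0,"wz":0.045,"claw":0},{"dx":0,"dy":0,"dz":0,"wx":0,"wy":0,"wz":0,"claw":0},{"dx":0,"dy":0,"dz":0,"wx":0,"wy":0,"wz":0,"claw":1},{"dx":0,"dy":0,"dz":0,"wx":0,"wy":0,"wz":0,"claw":1},{"dx":0,"dy":0,"dz":0,"wx":0,"wy":0,"wz":0,"claw":1},{"dx":0,"dy":0,"dz":0,"wx":0,"wy":0,"wz":0,"claw":1},{"dx":0,"dy":0,"dz":40,"wx":0,"wy":0,"wz":0,"claw":1},{"dx":0,"dy":0,"dz":45,"wx":0,"wy":0,"wz":0,"claw":1},{"dx":15,"dy":-45,"dz":20,"wx":0,"wy":0,"wz":-0.14,"claw":1},{"dx":15,"dy":-45,"dz":0,"wx":0,"wy":0,"wz":-0.14,"claw":1},{"dx":0,"dy":-40,"dz":0,"wx":0,"wy":0,"wz":-0.14,"claw":1},{"dx":0,"dy":0,"dz":0,"wx":0,"wy":0,"wz":-0.14,"claw":1}]' --force 60

```text
t: 9.0
eef_pos: [0.5028, -0.1166, 0.1729]
tcp_rot: [-2.663, -1.659, 0.002]
contact_force: [0.5, 0.9, -0.2]
gripper_width: 0.999
```

```bash
python3 snap.py side s10 220 320 170 245;python3 snap.py top t10 225 375 165 265
```

```text
8 9.05 [ 0.5031 -0.1133  0.173 ] [-2.667 -1.65  -0.   ] [-0.3 -0.  -0.4] [ 0.78  0.24 -0.72  1.68  0.16  1.29  1.14] 0.997
toolx yaw 1.1083367019164767 z [-0.003  0.005 -1.   ]
5 9.1 [ 0.503  -0.1108  0.1729] [-2.653 -1.671 -0.   ] [-0.3  0.4 -0.2] [ 0.78  0.24 -0.72  1.68  0.16  1.29  1.15] 1.002
toolx yaw 1.124384105677222 z [-0.003  0.005 -1.   ]
```

View pics/s10.png

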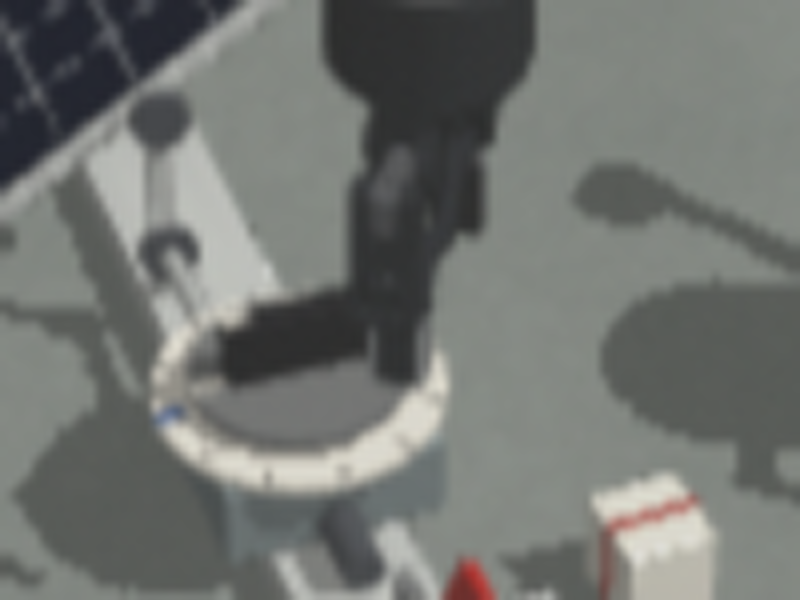

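View pics/t10.png

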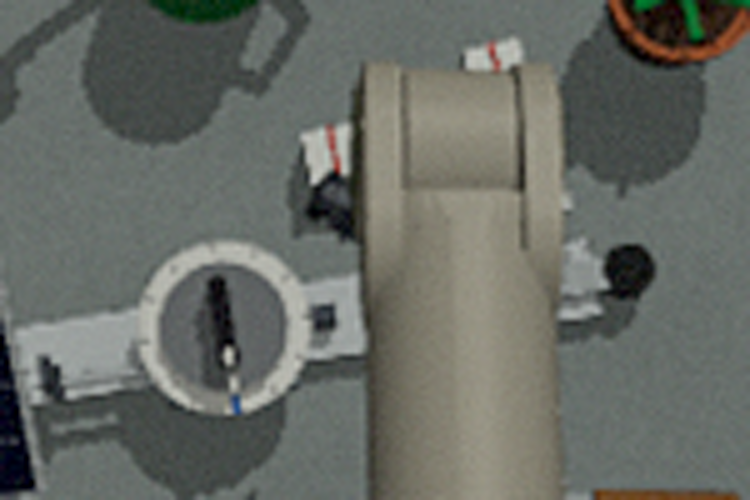

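Run:
```python
from h import *
T=np.load("t10.npy",allow_pickle=True).item()
im=T["image"][222:252,255:285]
cv2.imwrite("pics/z.png",cv2.resize(im,None,fx=20,fy=20,interpolation=cv2.INTER_NEAREST))
C=np.array([.473,.0165])
for n,p,z in(("bar far",(217,283),.114),("bar near",(230,352),.114),("ptr in",(230,360),.081),("ptr tip",(235,390),.081),("blue",(236,404),.069)):
    P=onz(T,np.array(p)/5+[225,165],z);print(n,P.round(4),(np.arctan2(*(P[:2]-C)[::-1])%6.2832).round(3),np.linalg.norm(P[:2]-C).round(4))
```

```text
bar far [0.4977 0.0188 0.114 ] 0.092 0.0249
bar near [0.4478 0.0105 0.114 ] 3.373 0.0259
ptr in [0.445  0.0112 0.081 ] 3.328 0.0285
ptr tip [0.423  0.0081 0.081 ] 3.308 0.0507
blue [0.4136 0.0078 0.069 ] 3.288 0.06
```

View pics/z.png

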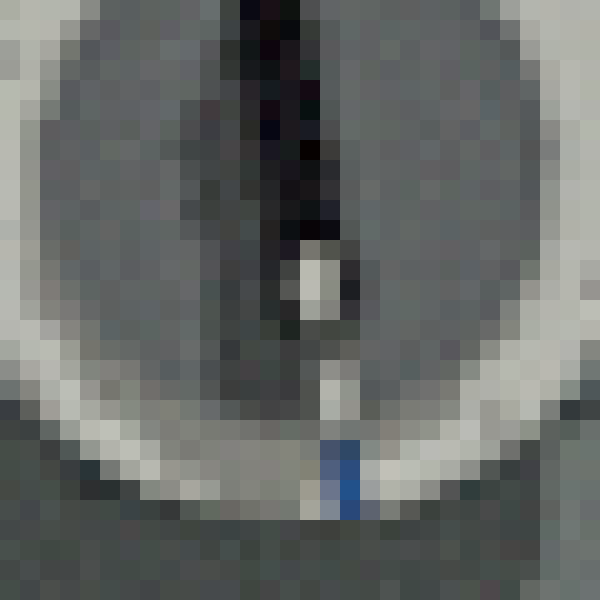

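The wheel is done: in the top zoom the pointer (col about 338) meets the blue mark (col about 343), which is within a pixel. Next is the leg. I'll turn the tool so the jaws close along the stand's x (yaw about 0.12) and place it above the post and lever.

Request:
drive_tool --targets '[{"dx":-5,"dy":-14,"dz":0,"wx":0,"wy":0,"wz":-0.14,"claw":0.85},{"dx":-5,"dy":-13,"dz":0,"wx":0,"wy":0,"wz":-0.14,"claw":0.85},{"dx":0,"dy":0,"dz":0,"wx":0,"wy":0,"wz":-0.14,"claw":0.85},{"dx":0,"dy":0,"dz":0,"wx":0,"wy":0,"wz":-0.14,"claw":0.85},{"dx":0,"dy":0,"dz":0,"wx":0,"wy":0,"wz":-0.14,"claw":0.85},{"dx":0,"dy":0,"dz":0,"wx":0,"wy":0,"wz":-0.14,"claw":0.85},{"dx":0,"dy":0,"dz":0,"wx":0,"wy":0,"wz":-0.14,"claw":0.85},{"dx":0,"dy":0,"dz":0,"wx":0,"wy":0,"wz":-0.02,"claw":0.85},{"dx":0,"dy":0,"dz":0,"wx":0,"wy":0,"wz":0,"claw":0.85}]' --force 60

```text
t: 10.0
eef_pos: [0.4928, -0.1242, 0.1723]
tcp_rot: [-3.124, -0.234, -0.005]
contact_force: [0.2, -0.4, -0.8]
gripper_width: 0.851
```

```bash
python3 snap.py side s11 230 330 190 265
```

```text
8 10.05 [ 0.4928 -0.1241  0.1724] [-3.124 -0.234 -0.005] [ 0.4  0.2 -0.1] [ 0.72  0.2  -0.6   1.71  0.11  1.27  0.25] 0.849
toolx yaw 0.14980873989710375 z [ 0.003  0.009 -1.   ]
```

View pics/s11.png

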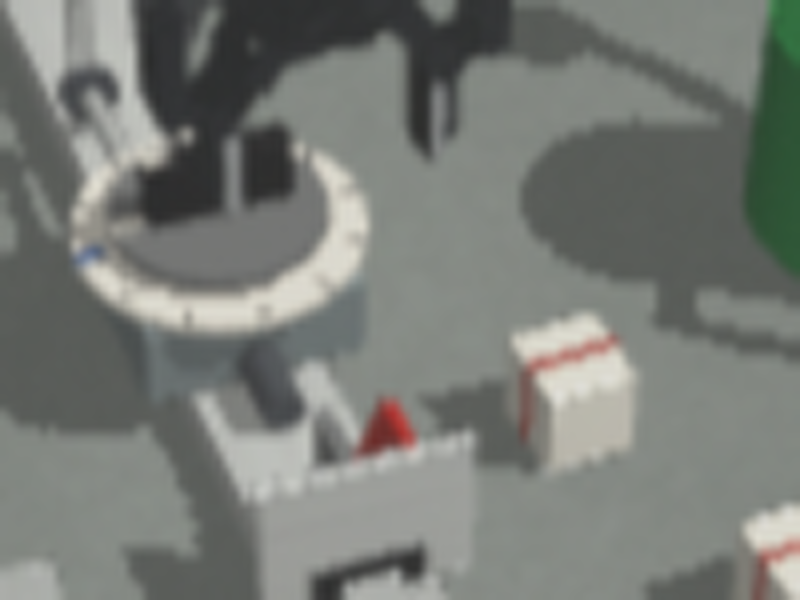

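Request:
drive_tool --targets '[{"dx":-1,"dy":-14,"dz":-20,"wx":0,"wy":0,"wz":-0.03,"claw":0.85},{"dx":0,"dy":0,"dz":-30,"wx":0,"wy":0,"wz":0,"claw":0.85},{"dx":0,"dy":0,"dz":-25,"wx":0,"wy":0,"wz":0,"claw":0.85},{"dx":0,"dy":0,"dz":0,"wx":0,"wy":0,"wz":0,"claw":0.85}]' --force 60

```text
t: 10.45
eef_pos: [0.4928, -0.1371, 0.0965]
tcp_rot: [-3.127, -0.218, -0.011]
contact_force: [0.7, 0.3, -0.1]
gripper_width: 0.849
```

```bash
python3 snap.py side s12 230 330 190 265
```

```text
8 10.5 [ 0.494  -0.137   0.0983] [-3.127 -0.218 -0.014] [-0.2  0.5  0.9] [ 0.72  0.27 -0.58  1.8   0.15  1.11  0.22] 0.851
toolx yaw 0.13926898210543676 z [ 0.008  0.007 -1.   ]
```

View pics/s12.png

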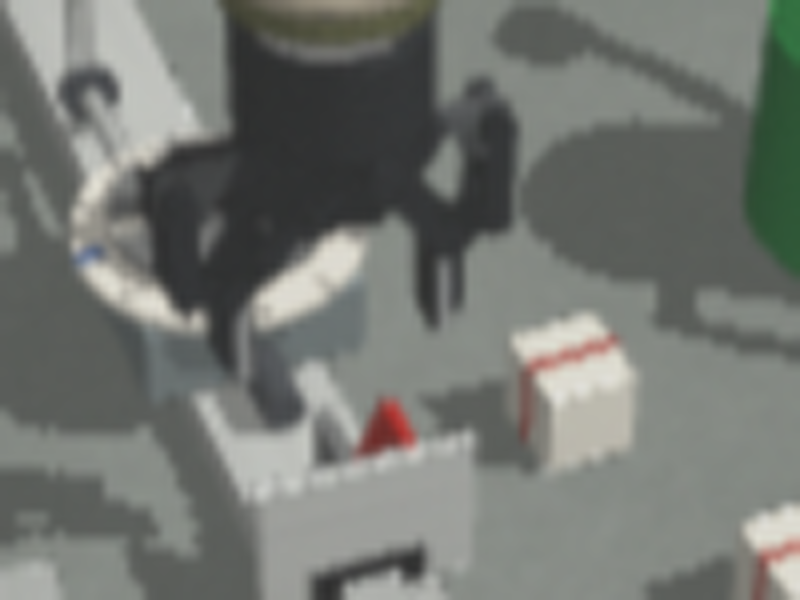

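Run:
```python
from h import *
S=np.load("s12.npy",allow_pickle=True).item()
for z in(.1,.11,.12,.13,.14):
    a=onz(S,np.array((233,372))/8+[230,190],z);b=onz(S,np.array((437,325))/8+[230,190],z);d=b-a
    print(z,a.round(4),b.round(4),"mid",((a+b)/2).round(4),"sep",np.hypot(*d[:2]).round(4),"az",np.arctan2(d[1],d[0]).round(3))
```

```text
0.1 [ 0.4585 -0.1091  0.1   ] [ 0.5437 -0.1007  0.1   ] mid [ 0.5011 -0.1049  0.1   ] sep 0.0855 az 0.098
0.11 [ 0.4567 -0.1194  0.11  ] [ 0.541  -0.1111  0.11  ] mid [ 0.4989 -0.1153  0.11  ] sep 0.0847 az 0.098
0.12 [ 0.455  -0.1298  0.12  ] [ 0.5383 -0.1216  0.12  ] mid [ 0.4966 -0.1257  0.12  ] sep 0.0838 az 0.098
0.13 [ 0.4532 -0.1402  0.13  ] [ 0.5356 -0.132   0.13  ] mid [ 0.4944 -0.1361  0.13  ] sep 0.0829 az 0.098
0.14 [ 0.4514 -0.1506  0.14  ] [ 0.533  -0.1425  0.14  ] mid [ 0.4922 -0.1465  0.14  ] sep 0.082 az 0.098
```

Tip height 0.131 at reported 0.098, which agrees with the offset, and the x/y match the arm's reading. I'm descending with the fingers either side of post and lever, on the +y side of the plate.

Request:
drive_tool --targets '[{"dx":-1,"dy":-1,"dz":-25,"wx":0,"wy":0,"wz":-0.015,"claw":0.85},{"dx":0,"dy":0,"dz":-22,"wx":0,"wy":0,"wz":0,"claw":0.85},{"dx":0,"dy":0,"dz":-15,"wx":0,"wy":0,"wz":0,"claw":0.85},{"dx":0,"dy":0,"dz":0,"wx":0,"wy":0,"wz":0,"claw":0.85}]' --force 60

```text
t: 10.9
eef_pos: [0.4978, -0.1382, 0.0414]
tcp_rot: [-3.131, -0.209, -0.028]
contact_force: [-0.2, 0.4, -0.3]
gripper_width: 0.854
```

```bash
python3 snap.py side s13 230 330 190 265
```

```text
8 10.95 [ 0.4987 -0.1383  0.0427] [-3.132 -0.209 -0.031] [0.1 0.7 0.9] [ 0.69  0.34 -0.56  1.86  0.21  0.98  0.18] 0.85
toolx yaw 0.1331869917524744 z [ 0.019  0.004 -1.   ]
```

View pics/s13.png

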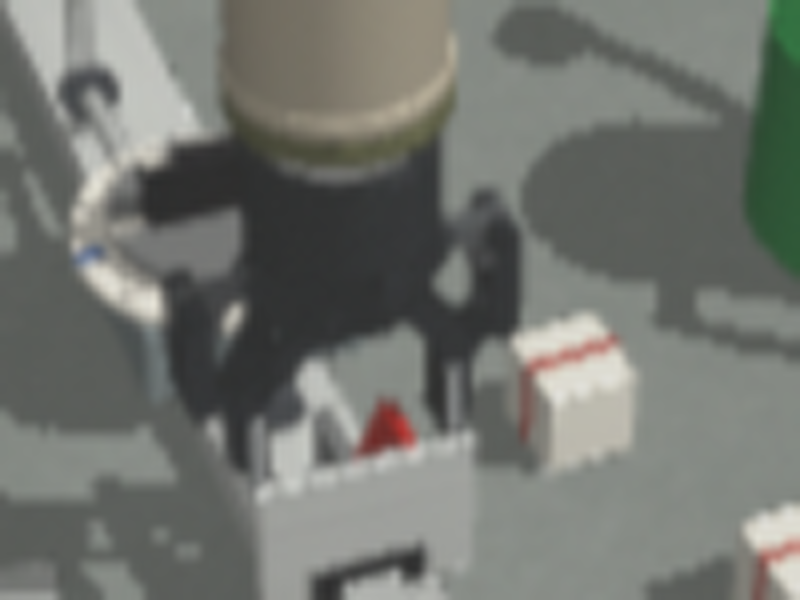

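Fingers are down on either side, with the red lever between them at crop (388,430). x has drifted +5 mm, so I'm correcting that, going a little lower, and starting the pull.

Request:
drive_tool --targets '[{"dx":-5,"dy":0,"dz":-6,"wx":0,"wy":0.02,"wz":-0.01,"claw":0.85},{"dx":-1,"dy":0,"dz":-3,"wx":0,"wy":0,"wz":0,"claw":0.85},{"dx":1,"dy":-8,"dz":0,"wx":0,"wy":0,"wz":0,"claw":0.85},{"dx":1,"dy":-8,"dz":0,"wx":0,"wy":0,"wz":0,"claw":0.85},{"dx":1,"dy":-10,"dz":0,"wx":0,"wy":0,"wz":0,"claw":0.85}]' --force 60

```text
t: 11.45
eef_pos: [0.4984, -0.1636, 0.0376]
tcp_rot: [-3.131, -0.201, -0.005]
contact_force: [1.2, 4.6, -3.4]
gripper_width: 0.852
```

```bash
python3 snap.py side s14 230 330 190 265
```

```text
8 11.5 [ 0.4986 -0.1664  0.0376] [-3.133 -0.197 -0.006] [ 1.9  1.3 -1.6] [ 0.72  0.37 -0.54  1.83  0.22  1.    0.21] 0.849
toolx yaw 0.12568054250322389 z [ 0.004  0.003 -1.   ]
```

View pics/s14.png

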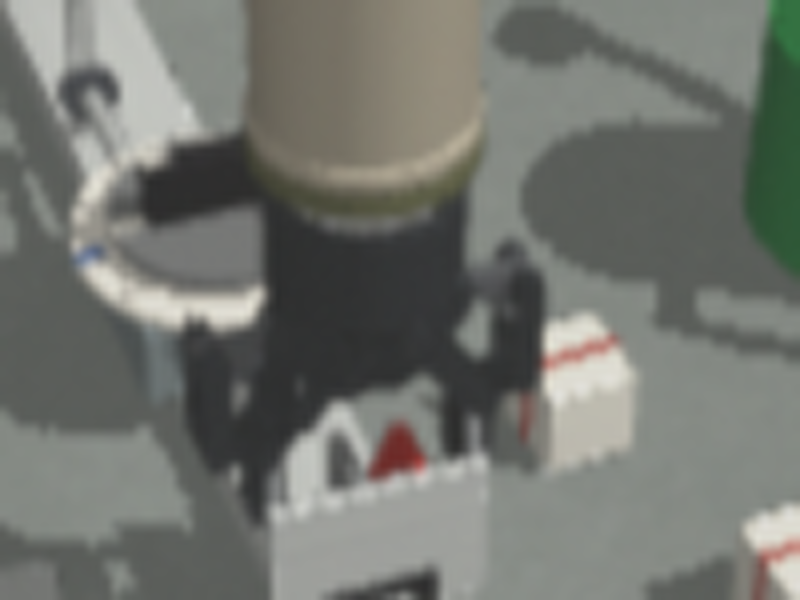

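The leg follows: the plate and red lever have moved towards the camera and the force is a few N. I'm pulling most of the remaining 82 mm or so.

Request:
drive_tool --targets '[{"dx":0.8,"dy":-10,"dz":-1,"wx":0,"wy":0,"wz":0,"claw":0.85},{"dx":0.8,"dy":-10,"dz":-1,"wx":0,"wy":0,"wz":0,"claw":0.85},{"dx":0.8,"dy":-10,"dz":-1,"wx":0,"wy":0,"wz":0,"claw":0.85},{"dx":0.8,"dy":-10,"dz":-1,"wx":0,"wy":0,"wz":0,"claw":0.85},{"dx":0.8,"dy":-10,"dz":-1,"wx":0,"wy":0,"wz":0,"claw":0.85},{"dx":0.8,"dy":-10,"dz":0,"wx":0,"wy":0,"wz":0,"claw":0.85},{"dx":0.8,"dy":-8,"dz":0,"wx":0,"wy":0,"wz":0,"claw":0.85},{"dx":0,"dy":0,"dz":0,"wx":0,"wy":0,"wz":0,"claw":0.85}]' --force 60

```text
t: 12.3
eef_pos: [0.5082, -0.2385, 0.0342]
tcp_rot: [-3.132, -0.2, -0.016]
contact_force: [0.1, 3.5, 2.8]
gripper_width: 0.847
```

```bash
python3 snap.py side s15 250 330 215 275;python3 snap.py top t15 295 365 185 237
```

```text
10 12.35 [ 0.5081 -0.2378  0.0342] [-3.131 -0.201 -0.016] [-0.3  4.2  2.5] [ 0.79  0.43 -0.51  1.74  0.23  1.02  0.33] 0.85
toolx yaw 0.12812069739589285 z [ 0.01   0.005 -1.   ]
11 12.4 [ 0.508  -0.2372  0.0342] [-3.131 -0.202 -0.015] [-0.4  4.4  2.8] [ 0.79  0.43 -0.51  1.74  0.23  1.02  0.33] 0.852
toolx yaw 0.12863263254672 z [ 0.01   0.005 -1.   ]
```

View pics/s15.png

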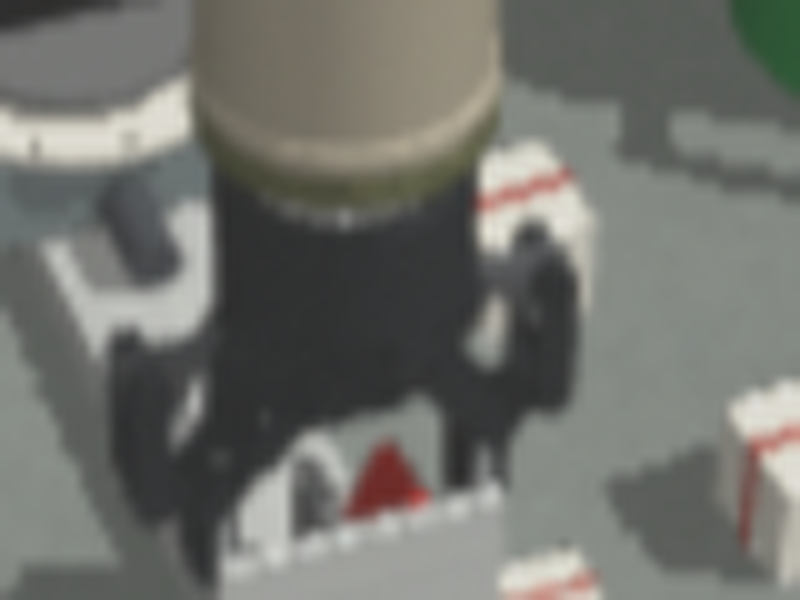

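View pics/t15.png

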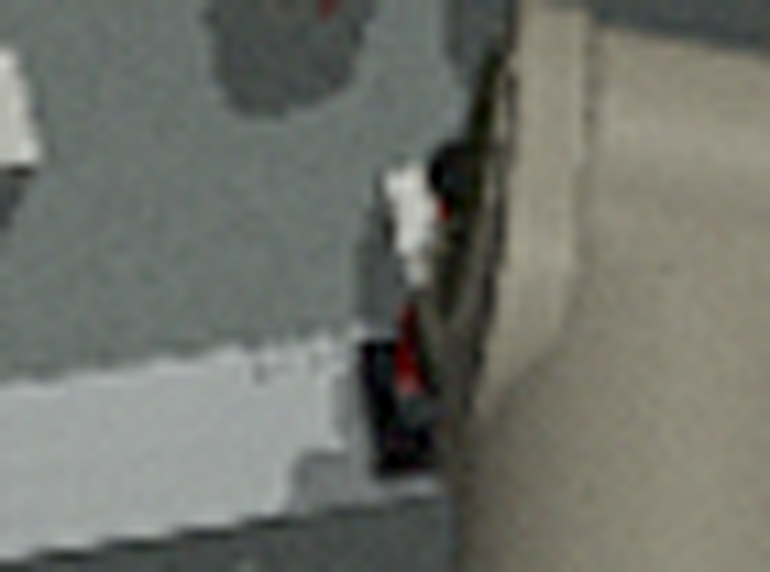

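Run:
```python
from h import *
T=np.load("top0.npy",allow_pickle=True).item();S=np.load("side0.npy",allow_pickle=True).item();S2=np.load("s15.npy",allow_pickle=True).item()
im=T["image"].astype(int)
print("mark redness rows");
red=im[...,2]-im[...,1]
print(red[198:210,329:341])
print("pointer min chan");print(im.min(2)[209:220,304:316])
ims=S["image"].astype(int)
print("side mark redness");print((ims[...,2]-ims[...,1])[268:288,298:312])
```

```text
mark redness rows
[[ -5  -7 -10  -7 -10 -11  -6  -9 -10  -7  -8  -4]
 [ -5  -7 -10 -10   7  12  -4  -5  -4  -8 -11  -7]
 [ -9  -2   0  -8  33  53   5  -1  -4  -5  -9  -5]
 [ -8  -1  -3  -7  20  61   9  -3  -1  -4  -9 -10]
 [ -7  -2  -4  -3   3  45  10  -3  -1  -3  -8  -6]
 [ -2   2  -1  -2  -8  37  14  -4  -1  -1  -9  -9]
 [ -6  -4   0  -1  -5  31   8  -4  -3  -2  -7  -8]
 [ -5  -5  -2  -3  -5  26  19  -3  -3  -4  -6  -8]
 [ -5   2  -3  -4  -5  26  41   5  -4  -4  -5 -10]
 [ -6  -7  -4  -5  -3  21  40   9  -5  -4  -7  -4]
 [ -3  -1  -2   1   6  14   3  -4 -10  -9 -11  -8]
 [ -4  -5  -7  -5  -4 -11  -8  -7  -6  -6 -11  -5]]
pointer min chan
[[ 98 102 103 109 103 103 109 102 107 108 106 100]
 [103 104 106 106 102  98 100 106 112 108 103  93]
 [102 106 105 100 107 130 119 105 102 105 108  72]
 [100 104 103 105 109 169 147 102  99 106  88  49]
 [103 105 104 104  88 163 158 108 102 104  79  50]
 [102 100  99 103  96 157 159 124 103 104  85  55]
 [104 102 108 104 106 138 148 119 103 106  86  58]
 [107 108 108 101 104 105 116  80  44  35   7  13]
 [ 95 104 114 103  44   0   2  25   1  26   
[... 328 characters left out ...]
 3  4  6 21 31 21  0 -4]
 [-5  0  3  3  5 19 30 34 31 48 46 19 -1 -4]
 [-4  2 13 28 31 45 51 42 25 23 19  6 -2 -4]
 [-4  2 27 45 26 24 22 14  4  3  3  1 -2 -5]
 [-3  3 25 24  8  3  3  2  1  2  2  0  0 -4]
 [-2  3 22  6  3  3  2  2  2  2  2  1  1 -4]
 [-2  3 23  5  2  1  2  3  3  2  2  2  2 -3]
 [-3  3 27  6  2  1  2  2  2  2  2  3  2 -3]
 [-3  1 28  5  1  2  3  3  3  2  3  2  1 -4]
 [-2  1 18  4  1  2  3  2  3  3  3  2  1 -4]
 [-2 -1  4  1  2  3  3  2  3  3  3  1  0 -4]
 [-3 -3 -3 -2  1  2  2  2  1  1 -1 -2 -3 -5]
 [-4 -5 -4 -3  0  0  0 -2 -2 -3 -5 -4 -4 -4]
 [-5 -6 -5 -3 -4 -4 -4 -5 -4 -5 -5 -4 -5 -5]
 [-5 -5 -5 -5 -5 -5 -6 -5 -4 -4 -5 -4 -5 -6]
 [-4 -5 -5 -4 -5 -4 -6 -5 -5 -5 -5 -5 -5 -5]]
```

```bash
cat >> h.py <<'E'
YAW=.122
def st(P): # to stand axes rel wheel axis
    d=np.array(P)[:2]-[.473,.0165];c,s=np.cos(YAW),np.sin(YAW)
    return np.array([c*d[0]+s*d[1],-s*d[0]+c*d[1]])
E
python3 - <<'E'
from h import *
T=np.load("top0.npy",allow_pickle=True).item();S=np.load("side0.npy",allow_pickle=True).item();S2=np.load("s15.npy",allow_pickle=True).item();T2=np.load("t15.npy",allow_pickle=True).item()
print("mark",st(onz(T,(334.15,203.3),.03)).round(4),"ptr",st(onz(T,(309.45,211.5),.034)).round(4), st(onz(T,(309.55,214),.034)).round(4))
print("side mark",st(onz(S,(304,273.8),.03)).round(4))
# plate corners
for n,a,b in(("R",(289,244.4),(300.3,263.7)),("L",(261.4,251.6),(272.2,271.2))):
    A=st(onz(S,a,.095));B=st(onz(S2,b,.095));print(n,A.round(4),B.round(4),"moved",(B-A).round(4))
g=lambda c,a:cv2.resize(c["image"][a[1]:a[3],a[0]:a[2]],None,fx=9,fy=9,interpolation=cv2.INTER_NEAREST)
cv2.imwrite("pics/pc.png",np.hstack([g(S,(258,240,298,280)),g(S2,(268,250,308,290))]))
print("TCP",st(sensors.read_state()["eef_pos"]).round(4))
E
```

```text
mark [ 0.0687 -0.2586] ptr [ 0.0507 -0.16  ] [ 0.0411 -0.1588]
side mark [ 0.0701 -0.2594]
R [ 0.0483 -0.1836] [ 0.0504 -0.2713] moved [ 0.0021 -0.0877]
L [-0.0426 -0.184 ] [-0.0382 -0.2708] moved [ 0.0043 -0.0869]
TCP [ 0.0038 -0.2561]
```

View pics/pc.png

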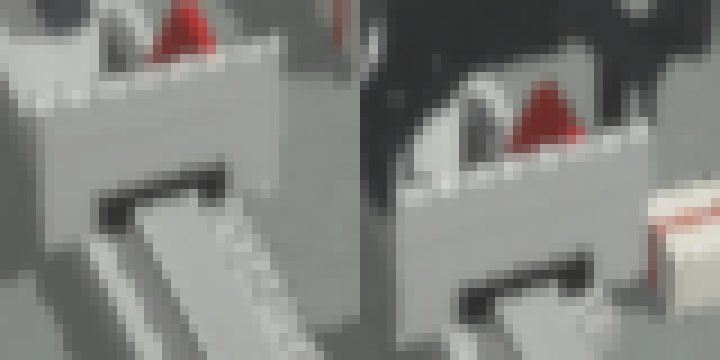

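Leg displacement so far is about 87 mm by the plate corners in the side view. The mark needs about 99 mm (pointer home y' = -160, mark y' = -259). I'm pulling the last 11 to 12 mm and centring x.

Request:
drive_tool --targets '[{"dx":-0.5,"dy":-4,"dz":0,"wx":0,"wy":0.01,"wz":-0.005,"claw":0.85},{"dx":-0.5,"dy":-4,"dz":0,"wx":0,"wy":0,"wz":0,"claw":0.85},{"dx":-0.5,"dy":-3,"dz":0,"wx":0,"wy":0,"wz":0,"claw":0.85},{"dx":0,"dy":0,"dz":0,"wx":0,"wy":0,"wz":0,"claw":0.85},{"dx":0,"dy":0,"dz":0,"wx":0,"wy":0,"wz":0,"claw":0.85}]' --force 60

```text
t: 12.9
eef_pos: [0.5074, -0.244, 0.0341]
tcp_rot: [-3.128, -0.202, 0.0]
contact_force: [0.1, 3.2, 3.8]
gripper_width: 0.846
```

```bash
python3 snap.py side s16 250 330 225 285;python3 - <<'E'
from h import *
s=sensors.read_state();print(st(s["eef_pos"]).round(4))
E
```

```text
10 12.95 [ 0.5073 -0.244   0.034 ] [-3.128 -0.202  0.   ] [0.8 5.2 2.9] [ 0.79  0.45 -0.5   1.73  0.24  1.03  0.34] 0.849
toolx yaw 0.12900319490626078 z [-0.001  0.008 -1.   ]
[ 0.0024 -0.2627]
```

View pics/s16.png

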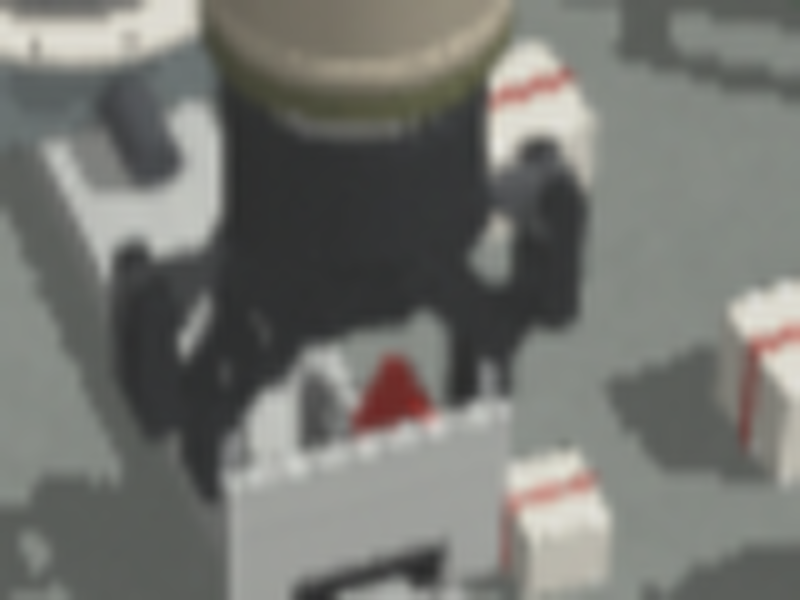

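Request:
drive_tool --targets '[{"dx":-0.5,"dy":-4,"dz":0,"wx":0,"wy":0,"wz":-0.005,"claw":0.85},{"dx":-0.5,"dy":-3.5,"dz":0,"wx":0,"wy":0,"wz":0,"claw":0.85},{"dx":0,"dy":0,"dz":0,"wx":0,"wy":0,"wz":0,"claw":0.85}]' --force 60

```text
t: 13.25
eef_pos: [0.5073, -0.2494, 0.034]
tcp_rot: [-3.126, -0.198, -0.002]
contact_force: [-0.4, 4.1, 3.2]
gripper_width: 0.85
```

```bash
python3 snap.py side s17 250 330 225 285;python3 - <<'E'
from h import *
s=sensors.read_state();print(st(s["eef_pos"]).round(4))
E
```

```text
10 13.3 [ 0.5072 -0.2491  0.034 ] [-3.126e+00 -1.990e-01 -1.000e-03] [-0.2  4.7  3.9] [ 0.8   0.45 -0.5   1.72  0.23  1.03  0.35] 0.848
toolx yaw 0.12688243706398378 z [ 0.     0.009 -1.   ]
[ 0.0016 -0.2678]
```

View pics/s17.png

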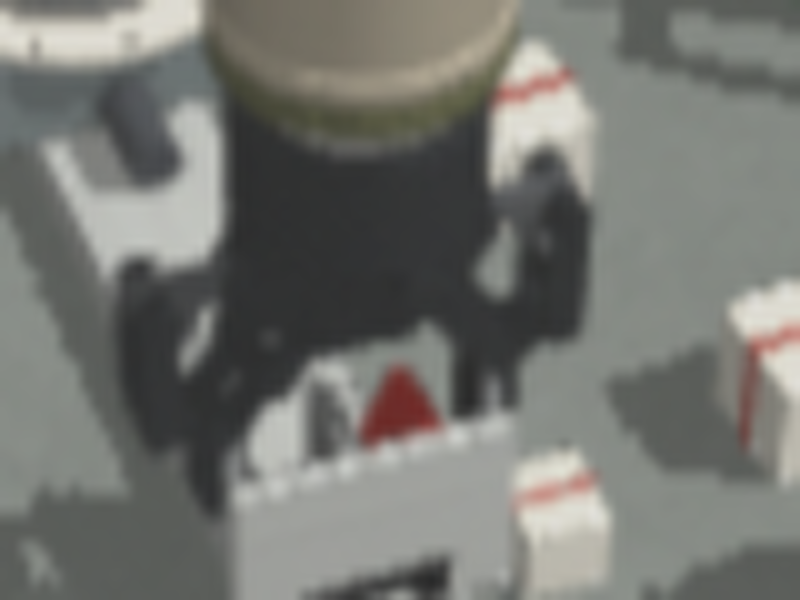

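Run:
```python
from h import *
S=np.load("side0.npy",allow_pickle=True).item();s1=np.load("s15.npy",allow_pickle=True).item();s2=np.load("s17.npy",allow_pickle=True).item()
g=lambda c,a:cv2.resize(c["image"][a[1]:a[3],a[0]:a[2]],None,fx=9,fy=9,interpolation=cv2.INTER_NEAREST)
cv2.imwrite("pics/pd.png",np.hstack([g(S,(258,240,298,280)),g(s2,(270,262,310,302))]))
for n,a,b in(("R",(289,244.4),(301.6,266.2)),("L",(261.4,251.6),(273.5,274.7))):
    A=st(onz(S,a,.095));B=st(onz(s2,b,.095));print(n,A.round(4),B.round(4),"moved",(B-A).round(4))
```

```text
R [ 0.0483 -0.1836] [ 0.0502 -0.2819] moved [ 0.0019 -0.0983]
L [-0.0426 -0.184 ] [-0.0392 -0.2849] moved [ 0.0033 -0.1009]
```

View pics/pd.png

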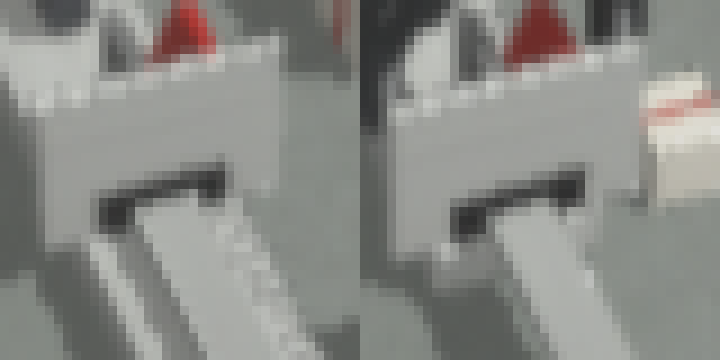

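```bash
python3 - <<'E'
from h import *
S=np.load("side0.npy",allow_pickle=True).item()
for n,a,b,z in(("slotR",(282.4,258.3),(294.4,280.9),.052),("slotL",(270.8,263.9),(281.7,286.7),.046),("TR",(288.9,244.7),(301.1,267.3),.095),("TL",(262.2,251.7),(273.9,274.4),.095)):
    A=st(onz(S,a,z));B=st(onz(S,b,z));print(n,A.round(4),B.round(4),(B-A).round(4))
E
python3 snap.py top t17 295 365 185 237
```

```text
slotR [ 0.0227 -0.1941] [ 0.0239 -0.2934] [ 0.0011 -0.0993]
slotL [-0.0178 -0.1989] [-0.0178 -0.2967] [-0.0001 -0.0977]
TR [ 0.0475 -0.1847] [ 0.0472 -0.2855] [-0.0004 -0.1007]
TL [-0.0404 -0.1852] [-0.0377 -0.2842] [ 0.0027 -0.099 ]
11 13.35 [ 0.5072 -0.2491  0.0341] [-3.126e+00 -1.990e-01 -1.000e-03] [0.6 4.7 2.6] [ 0.8   0.45 -0.5   1.72  0.23  1.03  0.35] 0.85
toolx yaw 0.12685508273109464 z [ 0.     0.009 -1.   ]
```

View pics/t17.png

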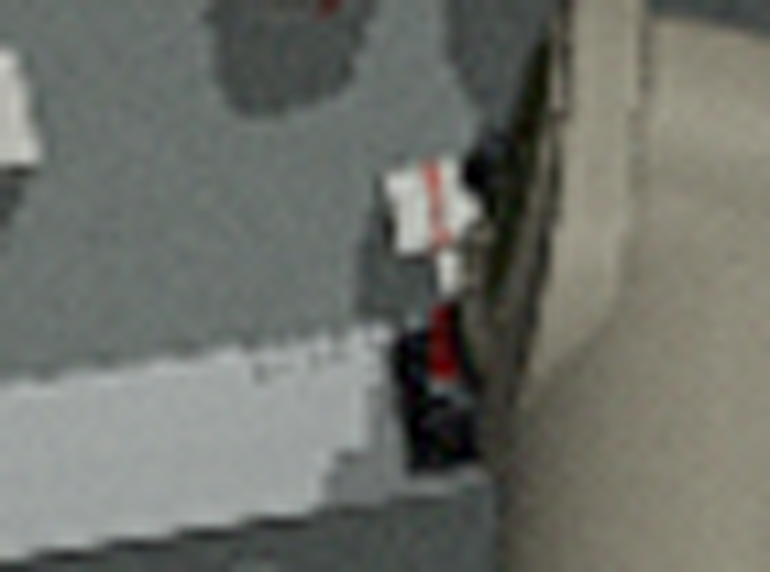

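Pointer at top crop (450,275) lies on the extension of the red line, which runs (430,165) to (442,240), within about 1 mm. Displacement from the side view is 99 mm. Holding a moment to see whether it creeps.

Request:
drive_tool --targets '[{"dx":0,"dy":0,"dz":0,"wx":0,"wy":0,"wz":0,"claw":0.85},{"dx":0,"dy":0,"dz":0,"wx":0,"wy":0,"wz":0,"claw":0.85},{"dx":0,"dy":0,"dz":0,"wx":0,"wy":0,"wz":0,"claw":0.85},{"dx":0,"dy":0,"dz":0,"wx":0,"wy":0,"wz":0,"claw":0.85},{"dx":0,"dy":0,"dz":0,"wx":0,"wy":0,"wz":0,"claw":0.85},{"dx":0,"dy":0,"dz":0,"wx":0,"wy":0,"wz":0,"claw":0.85}]' --force 60

```text
t: 13.95
eef_pos: [0.5071, -0.2486, 0.034]
tcp_rot: [-3.126, -0.199, -0.001]
contact_force: [1.2, 4.9, 1.7]
gripper_width: 0.85
```

Request:
drive_tool --targets '[{"dx":0,"dy":-0.3,"dz":0,"wx":0,"wy":0,"wz":0,"claw":0.6},{"dx":0,"dy":-0.2,"dz":0,"wx":0,"wy":0,"wz":0,"claw":0.4},{"dx":0,"dy":-0.1,"dz":0,"wx":0,"wy":0,"wz":0,"claw":0.2},{"dx":0,"dy":-0.1,"dz":0,"wx":0,"wy":0,"wz":0,"claw":0},{"dx":0,"dy":-0.1,"dz":0,"wx":0,"wy":0,"wz":0,"claw":0},{"dx":0,"dy":-0.1,"dz":0,"wx":0,"wy":0,"wz":0,"claw":0},{"dx":0,"dy":-0.1,"dz":0,"wx":0,"wy":0,"wz":0,"claw":0},{"dx":0,"dy":0,"dz":0,"wx":0,"wy":0,"wz":0,"claw":0}]' --force 60

```text
t: 14.75
eef_pos: [0.509, -0.2503, 0.0377]
tcp_rot: [-3.129, -0.199, -0.007]
contact_force: [-0.4, 4.2, 2.7]
gripper_width: 0.18
```

```bash
python3 snap.py side s18 250 330 225 285;python3 snap.py top t18 295 365 185 237
```

```text
10 14.8 [ 0.509  -0.2503  0.0377] [-3.129 -0.199 -0.007] [-1.2  4.7  2.5] [ 0.8   0.45 -0.5   1.72  0.23  1.04  0.35] 0.184
toolx yaw 0.1267139236773888 z [ 0.004  0.007 -1.   ]
11 14.85 [ 0.509  -0.2503  0.0377] [-3.129 -0.199 -0.007] [-0.3  4.4  1.8] [ 0.8   0.45 -0.5   1.72  0.23  1.04  0.35] 0.181
toolx yaw 0.12678454179574977 z [ 0.004  0.007 -1.   ]
```

View pics/s18.png

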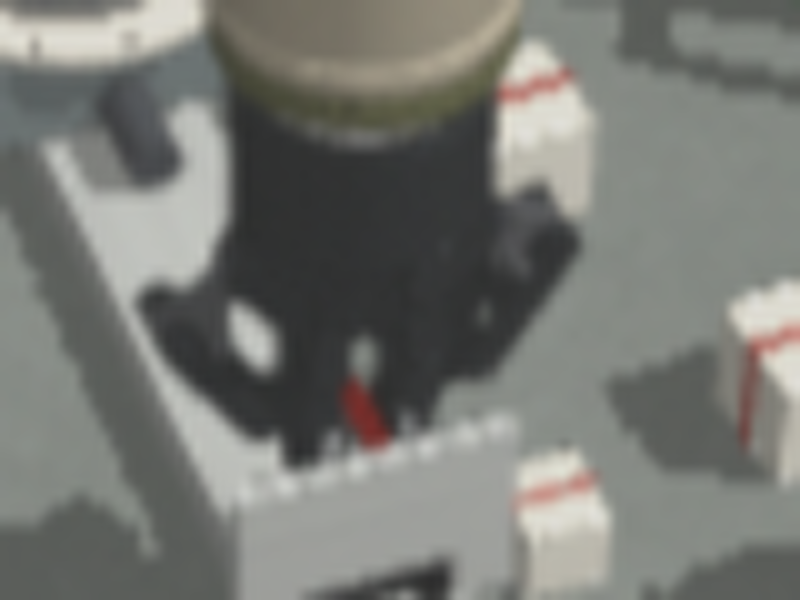

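View pics/t18.png

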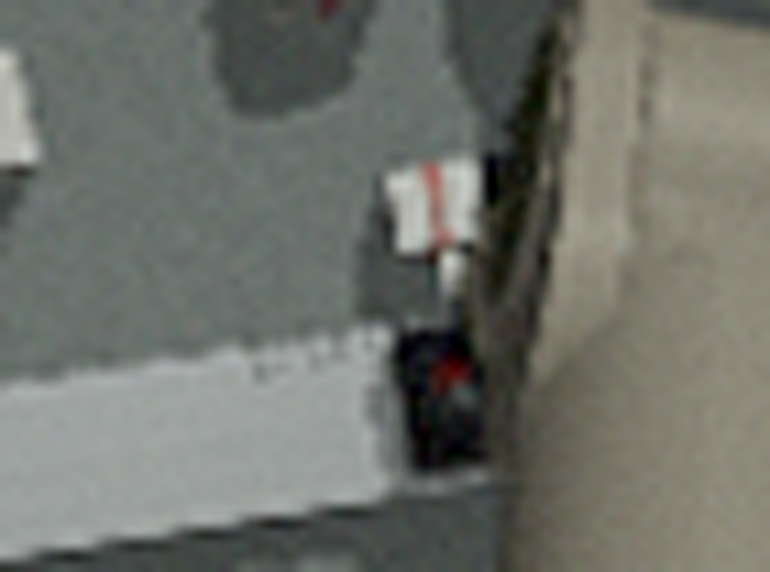

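Run:
```python
from h import *
for f in("t17","t18"):
    T=np.load(f+".npy",allow_pickle=True).item();im=T["image"].astype(int)
    print((im[...,2]-im[...,1])[199:208,331:339]);print(im.min(2)[206:214,332:341])
S=np.load("side0.npy",allow_pickle=True).item();s2=np.load("s18.npy",allow_pickle=True).item()
g=lambda c,a:cv2.resize(c["image"][a[1]:a[3],a[0]:a[2]],None,fx=9,fy=9,interpolation=cv2.INTER_NEAREST)
cv2.imwrite("pics/pe.png",np.hstack([g(np.load("s17.npy",allow_pickle=True).item(),(270,262,310,302)),g(s2,(270,262,310,302))]))
```

```text
[[ -3 -12   8  11  -6  -8  -6  -3]
 [ -1  -7  29  52   3  -1   8   1]
 [ -2  -6  20  63  10  -2  -2   0]
 [ -1  -4   3  45   9  -5  -2  -1]
 [ -1  -2  -7  36  14  -6  -2   1]
 [ -1  -2  -6  30   8  -3  -3   2]
 [ -1  -3  -5  29  15   0  -3   1]
 [ -4  -2  -4  27  43   9  -2   3]
 [ -2  -6  -2  19  14   2  -2   4]]
[[181 171 128 106 126  80  79  64  19]
 [161 133  84 107  83  51  48  37   7]
 [ 65  56  88 177 134  56  55  28   6]
 [ 68  65  76 173 133  63  61  27   4]
 [ 65  67  62 164 130  83  70  20  20]
 [ 68  74  64 120  93  49  54  15  40]
 [ 73  72  71  58  35  58  60  34  41]
 [ 88  69  42   5   2  66  61  41  55]]
[[-9 -7  4  9 -3 -6 -3 -4]
 [-5 -8 32 51  4 -3 -3 -5]
 [-1 -4 21 60  9 -5 -5 -2]
 [-2 -4  4 43 11 -4 -3  0]
 [-2 -4 -6 36 15 -4 -3 -4]
 [-1 -1 -4 27  8 -4 -3 -1]
 [-2 -3 -5 27 20 -3 -4 -4]
 [-3 -5 -4 27 43  9 -7  3]
 [-3 -3 -4 19 16  3 -3  3]]
[[181 176 126 106 152 152 106  49  21]
 [165 136  68  93  91  41  61  50  20]
 [ 65  58  29 170 159  78  42  33  16]
 [ 66  67  56 163 147  79  57  29  11]
 [ 76  78  57 141 111  58  60  27  12]
 [ 71  68  64 113  86  56  57  31  30]
 [ 67  72  68  82  47  44  64  37  44]
 [ 82  74  74  81  44  34  57  55  57]]
```

View pics/pe.png

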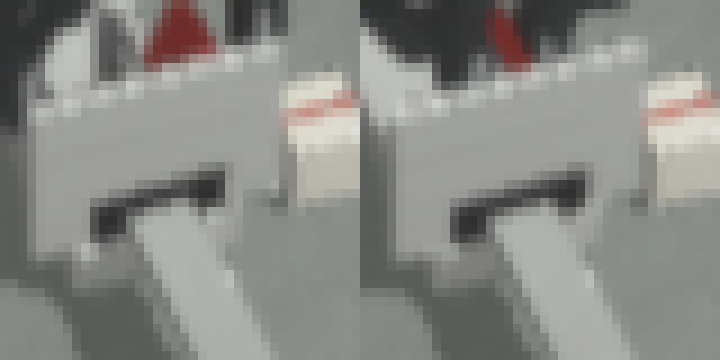

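Run:
```python
from h import *
import h
T=np.load("t18.npy",allow_pickle=True).item()
for y in(.11,.122,.14):
    h.YAW=y
    m=st(onz(T,(334.2,203.4),.03));ma=st(onz(T,(333.7,200.2),.03));mb=st(onz(T,(334.65,206),.03))
    print(y,m.round(4),ma.round(4),mb.round(4),[(st(onz(T,(c,208.6),.034))-m).round(4)for c in(335.3,335.55)],"home",(st(onz(T,(309.45,211.5),.034))-m).round(4))
```

```text
0.11 [ 0.0714 -0.2579] [ 0.0839 -0.2579] [ 0.0612 -0.2581] [array([-0.021 , -0.0005]), array([-0.0211, -0.0014])] home [-0.0188  0.0986]
0.122 [ 0.0683 -0.2588] [ 0.0808 -0.2589] [ 0.0581 -0.2588] [array([-0.021 , -0.0002]), array([-0.0211, -0.0011])] home [-0.0176  0.0988]
0.14 [ 0.0636 -0.2599] [ 0.0761 -0.2603] [ 0.0534 -0.2598] [array([-0.021 ,  0.0002]), array([-0.0212, -0.0008])] home [-0.0158  0.0991]
```

Request:
drive_tool --targets '[{"dx":0,"dy":0.4,"dz":0,"wx":0,"wy":0,"wz":0,"claw":0},{"dx":0,"dy":0,"dz":0,"wx":0,"wy":0,"wz":0,"claw":0},{"dx":0,"dy":0,"dz":0,"wx":0,"wy":0,"wz":0,"claw":0},{"dx":0,"dy":0,"dz":0,"wx":0,"wy":0,"wz":0,"claw":0}]' --force 75

```text
t: 15.25
eef_pos: [0.5088, -0.2501, 0.0377]
tcp_rot: [-3.129, -0.198, -0.007]
contact_force: [-1.2, 4.6, 2.2]
gripper_width: 0.176
```

```bash
python3 snap.py top t19 90 490 130 300; python3 snap.py side s19 250 330 225 285
python3 - <<'E'
from h import *
T=np.load("t19.npy",allow_pickle=True).item();im=T["image"].astype(int)
print(im.min(2)[207:212,332:340])
S=np.load("s19.npy",allow_pickle=True).item()["image"];cv2.imwrite("pics/full19.png",S)
E
```

```text
2 15.3 [ 0.5089 -0.2501  0.0377] [-3.129 -0.198 -0.007] [-1.   4.3  2.8] [ 0.8   0.45 -0.5   1.72  0.23  1.04  0.35] 0.178
toolx yaw 0.12652293872439585 z [ 0.004  0.007 -1.   ]
10 15.35 [ 0.5089 -0.2501  0.0377] [-3.129 -0.198 -0.007] [-1.2  4.6  2.1] [ 0.8   0.45 -0.5   1.72  0.23  1.04  0.35] 0.177
toolx yaw 0.12650520697377218 z [ 0.004  0.007 -1.   ]
[[160 134  72  99  91  47  46  38]
 [ 66  60  57 170 155  78  57  34]
 [ 67  64  56 163 147  94  61  13]
 [ 67  72  63 141 109  56  53  38]
 [ 70  71  68 111  76  38  56  35]]
```

View pics/t19.png

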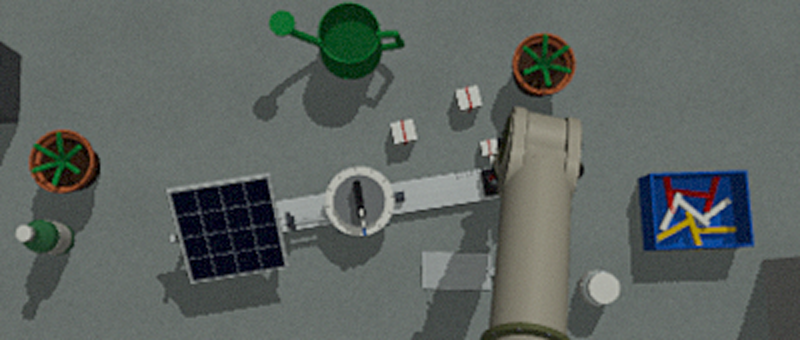

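View pics/full19.png

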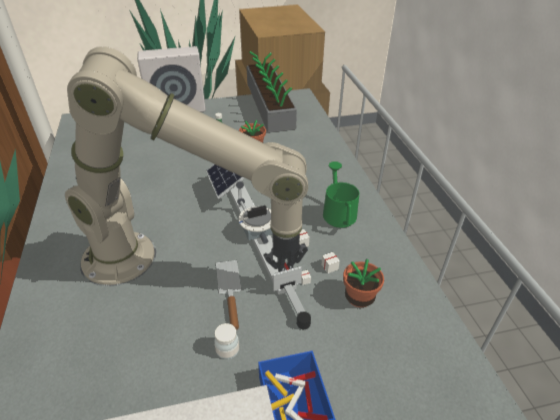

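All bystanders stand where they were. The wheel pointer is on blue (top crop 364,230), the lever is shut, and the leg is steady on the mark. Handing in.

```bash
python3 -c "
from workcell import env
print(env.close_job())"
```

```text
the job is handed in; nothing more can be done
None
```

I handed the job in at about 15.4 s. The wheel is on the blue mark, and the leg is on its mark with the lever squeezed against the post and held.

- **Wheel:** I wound it counter-clockwise in one grasp and let go. In the top view the white pointer meets the blue mark within about 0.03 rad, roughly one pixel.
- **Leg:** I pulled it out about 99 mm with the lever still open, using open fingers against the plate. It held there for about 0.6 s with roughly 0.5 mm of creep.
- **Lever:** I squeezed it against the post and kept gripping at 75 N. The opening reads about 15 mm, slightly under the 18 mm given. The gripper also read about 1 mm low on the 14 mm bar, so I take the lever as fully shut. In the side view it looks upright against the post.
- **Last check of the leg:** the pointer is about 1 mm past the centre of the red line, to -y, with an uncertainty of about 1 mm. It was steady over the last readings.
- **Other things on the ledge:** they look unmoved. The arm hides part of the trowel in the top view and the bottle in the side view, but the other view shows each of them.

**Disagreement with the text:** the reported TCP height was about 25 mm lower than where the fingertips appeared in the side view. My first attempt on the bar therefore closed on nothing, just above it and without contact. I worked from the heights seen in the pictures after that.

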